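File the cutting templates in the hooded rack

TASK

Put both plywood cutting templates away in the wooden rack, the wide one in the wide bay and the narrow one in the narrow bay: tilt each foot-first into its chamfered slot under the hoods, then straighten it so that it stands fully down in the slot, leaning back against the posts. Let go of them and leave the other things on the bench where they are.

Things in the scene. Friction and masses are not known exactly. Their poses are not given: they have to be found in the camera images.
- wide_mid (a point): Centre (half-way up and through) of the wide plywood template: a flat plate 130 wide, 110 tall, 8 mm thick, about 85 g, with a 56 x 20 mm window whose middle is 17 mm below this point; straight foot and top edges. x is normal to its faces, y along the width, z from foot (-55 mm) to top (+55 mm). It starts leaning 35 degrees from vertical on one easel, top away from the robot.
- narrow_mid (a point): Centre of the narrow plywood template: a flat plate 100 wide, 110 tall, 8 mm thick, about 65 g, no window; axes as for the wide one. It starts on the other easel, leaning in the same way.
- wide_slot (a point): Point on the floor of the wide bay's slot, mid-way along it, at the foot of the back posts (on the plane of their front faces), 20.5 mm above the table; axes are the rack's. The bay is 140 mm long between side walls 34 mm high; the middle 108 mm is free of hoods and posts. Floor and posts lean together: posts 10 degrees from vertical, top towards +x. The slot's section is given under the narrow slot.
- narrow_slot (a point): The same point of the narrow bay, 110 mm long, middle 78 mm free of hoods and posts. Both slots: 12.5 mm wide, square to the posts from their front faces; the front wall rises 4 mm square to the floor, then opens forward as a chamfer 24 mm long at 40 degrees to the posts; low back wall 25 mm. A seated template has its foot on the floor and back face on the posts, and stays by its own weight.
- rack: Dark wooden template rack, fixed, foot 110 (x) by 268 mm (y), 158 mm tall. Its open front faces away from the robot. Origin: middle of underside; x level, from front to back. Wide bay at +y, narrow at -y. Above each bay's ends hoods reach 50 mm forward of the posts' faces, 122 to 130 mm from the slot floor along the posts: a template goes in foot first, its top about 30 degrees forward of the posts (20 from vertical), then swings back.
- easel_a: Small steel easel, fixed, foot 90 x 84 mm, about 75 mm tall; origin at the middle of its underside. A template on it leans towards the easel's -x. Two rails within 30 mm of the centre line carry the lower 65 mm of its under face; the upper 45 mm is free on both faces. Its foot stands behind a lip 8 mm high: lift it at least 15 mm along its own slope before moving it any other way.
- easel_b: The other, identical easel.
- glue_jar: Bystander: closed glue jar, 60 mm across, 60 mm tall. Origin at its underside.
- spool: Bystander: thread spool, 34 mm across, 42 mm tall. Origin at its underside.
- tin: Bystander: flat round tin, 84 mm across, 34 mm tall. Origin at its underside.
- wax: Bystander: block of wax, 45 x 70 x 26 mm. Origin at its underside.
- awl: Bystander: awl with a wooden handle, about 150 mm long, lying.
- weight: Bystander: steel pattern weight with a knob, 52 mm across, 60 mm tall. Origin at its underside.
- mug: Bystander: mug, 76 mm across, 85 mm tall. Origin at its underside.
Things that resemble listed ones, but are neither listed nor needed, are in the scene too. What is shaped like the part that bears narrow_mid but black or turquoise is not meant.

How it is judged:
By the outcome, as a careful person would: the job done as asked, in the order asked, and still so for the second after the job is handed in, with the robot touching nothing.
It also fails if it takes over 72 s, if anything falls off the work surface, if the arm or the gripper's body presses on something with over 40 N, if the wrist force passes 120 N, or if a joint passes its speed limit or range.

ROBOT

A 6-joint arm with a two-finger parallel gripper is mounted at the origin on the work surface. World frame = base frame: x ahead of the robot, y to its left, z up, the work surface at z = 0. Lengths are in m, angles in rad, forces in N, time in s.
With the tool pointing down it reaches from about 0.225 to 0.875 m from the base axis. Payload 3.4 kg.
Tool frame: the origin (TCP) lies between the finger pads; the fingertips stand 11 mm ahead of it and the grasp point (between the pads) lies 8 mm behind it (tips_ahead is the distance from the TCP to the fingertips, in m); z points along the fingers, x is the direction in which the jaws open and shut, and the axes are right-handed (so a half turn about z gives the same grasp; the last joint's range is limited). The gripper opens to 85 mm and grips with 20 to 120 N. Pads are 22 mm wide; open, the fingers measure 114 mm over their backs; the gripper's body (76 mm by 85 mm) begins 54 mm behind the grasp point. The pads swing forward as they close: fully open they stand 13 mm farther back than shut.
Start: joints at [-1.325, 0.276, 1.505, -0, 1.361, -0.121], TCP at [0.206, -0.537, 0.242] pointing down, gripper open.
Joint ranges: [-2.89, 2.89], [-0.75, 2.08], [0.22, 2.7], [-1.18, 4.32], [0.11, 2.71], [-2.7, 2.7]. Speed limits (rad/s): [2.57, 2.57, 3.14, 3.14, 3.14, 3.14].

INTERFACE

Orientations are given as a unit quaternion [w, x, y, z].
In Python, from rig import get_state, get_image, sign_off, masks_of, tips_ahead gives the robot as it stands.
- The arm moves only by the tool play_rows, never from a script. Its argument "series" is a list of rows, each an object of numbers: "fingers": the closure, from -1 (fully open) to 1 (shut); "dx", "dy", "dz": the shift along the world's x, y, z in mm; "turn": the turn about the world's z in rad. A call has 1 to 20 rows; each row shifts and turns the pose as measured when the row begins; what a row does not reach is not made up. A row lasts 1/12 s, in which the tool goes at most 41.7 mm and 7.16 degrees, less where a joint would pass 70% of its speed; a pose out of reach is approached as far as the arm can. A call with a gripper value outside its range is refused whole. The fingers move at their own pace and stop on an object; "squeeze" is the grip in N (left out, the last holds). Time passes only in rows, so rows that do not move let the fingers close. It gives the time, the measured TCP pose, the force and the opening at its end, in the units of the state.
- get_state(): the state, without advancing time (a new reading comes with each control period).
- get_image(name): name is "scene" or "top"; returns a dict with "pixels" (384x512x3 uint8, red, green, blue), "vfov" (degrees; the focal length in pixels is half the picture's height over the tangent of half this angle, whatever the lens; pixels are square), "cx", "cy" (the principal point, pixels), "rvec" (rotation vector, rad) and "tvec" (3), from world to camera coordinates, as OpenCV has them. Camera axes: x right, y down, z forward; pixel columns grow to the right and rows downward; lengths in m; the calibration is good to about 2 mm. A picture is of the moment at which its call begins. There is no depth.
- sign_off(): hands the job in, once; it reports no verdict.
Trained networks look in a picture, given as the dict that the camera call returned (one of the last four; its "shot" number tells which), for a name from the list of things; names that differ only in an ending like _2 or _b are one class to them, and where a whole thing is asked for, a point or a joint stands for the part that bears it (a point fixed in the world has none). Each returns a list of dicts, best first, with "p" (0 to 1); they miss things now and then, are a little off and sometimes report something else, mostly with a low value. They report only what shows in the picture. A call takes as long as a camera call. They do not tell look-alikes from the thing itself.
- masks_of(picture, label): "region" (384x512 bool, what is visible of it) and "xy" ([column, row] in pixels, amid what is visible of it).
The state is a dict: "clock": time; "qpos": joint angles; "qd": joint speeds; "effort": joint torques, N m; "position": TCP position; "ee_rot": TCP orientation; "contact_force": force on the tool from outside, world axes, zero at the start; "moment": the same for the moment, N m; "width": finger opening in m.
Only numpy, scipy, OpenCV 4.12 (cv2) and the standard library are available. Lean on these libraries where they do the work, as an engineer would, in place of code of your own. Each camera call takes 0.05 s, during which the arm holds its last target. There are 200 camera calls.

## Working session

There is one attempt and no reset: what is moved stays moved. The work goes in short steps, Python scripts to look and compute and a tool call to move; the robot and the scene stay as the last step left them, time stands still between calls to the robot, and variables do not carry over. Pictures are saved under pics/ and viewed, about 8 in all and at most 12, crops included, and the job is handed in when it is done.

Besides the shell and the picture viewer there is one more tool, called as name(argument=value, ...), one argument or row to a line, values as JSON. play_rows: Moves the arm, as the interface text tells. Its arguments: {"type":"object","properties":{"series":{"type":"array"},"squeeze":{"type":"number"}},"required":["series"]}

```bash
mkdir -p pics; cat > h.py <<'E'
import numpy as np, cv2
from rig import *
def cam(d):
    R,_=cv2.Rodrigues(np.array(d['rvec'],float)); t=np.array(d['tvec'],float)
    f=192/np.tan(np.radians(d['vfov'])/2); K=np.array([[f,0,d['cx']],[0,f,d['cy']],[0,0,1]]); return K,R,t
def proj(d,P):
    K,R,t=cam(d); p=(R@np.atleast_2d(P).T).T+t; q=p@K.T; return q[:,:2]/q[:,2:]
def ray(d,uv):
    K,R,t=cam(d); v=np.linalg.inv(K)@np.array([uv[0],uv[1],1.]); return -R.T@t, R.T@v
def onz(d,uv,z):
    c,v=ray(d,uv); return c+v*(z-c[2])/v[2]
def save(d,n,crop=None,s=1):
    im=d['pixels'][:,:,::-1]
    if crop: im=im[crop[1]:crop[3],crop[0]:crop[2]]
    if s!=1: im=cv2.resize(im,None,fx=s,fy=s,interpolation=cv2.INTER_CUBIC)
    cv2.imwrite('pics/'+n,im)
E
python3 - <<'E'
from h import *
s=get_state(); print(s)
print(tips_ahead)
for n in ['scene','top']:
    d=get_image(n); save(d,n+'0.png',s=1.5)
    c,_=ray(d,(0,0)); print(n,{k:d[k] for k in d if k!='pixels'},c)
    for l in ['wide_mid','narrow_mid','rack','easel_a','glue_jar','spool','tin','wax','awl','weight','mug']:
        for m in masks_of(d,l):
            r=m['region']; ys,xs=np.nonzero(r)
            print(l,round(m['p'],2),np.round(m['xy']),r.sum(),xs.min(),xs.max(),ys.min(),ys.max(),np.round(onz(d,m['xy'],0.03),3))
E
```

```text
{'clock': 0.0, 'qpos': array([-1.32503890e+00,  2.76620099e-01,  1.50617199e+00, -2.92377554e-05,
        1.36073498e+00, -1.21028407e-01]), 'qd': array([-2.92929119e-04, -2.49019557e-04, -9.42926222e-07, -9.63052929e-04,
        3.85222743e-04, -1.02706898e-04]), 'effort': array([-1.13239326e-03, -4.16782522e+01, -2.45806611e+01, -7.50931281e-05,
        1.12210415e-02, -4.30417131e-06]), 'position': array([ 0.20604287, -0.53623867,  0.24140993]), 'ee_rot': array([-6.29246387e-04,  8.24203056e-01, -5.66293552e-01, -7.34671880e-04]), 'contact_force': array([ 0.27849009, -0.02243071,  0.69776419]), 'moment': array([ 0.0187467 ,  0.04291753, -0.00691195]), 'width': 0.08534873019597292}
0.011
scene {'vfov': 43.42178458580573, 'cx': 247.25780804852292, 'cy': 193.17894229763922, 'rvec': array([ 1.31230572,  2.05403416, -1.01022159]), 'tvec': array([ 0.19722126, -0.183082  ,  1.65479195]), 'shot': 1} [1.39273771 0.39663518 0.84481586]
wide_mid 0.85 [146. 190.] 587 116 173 181 204 [ 0.51  -0.299  0.03 ]
narrow_mid 0.97 [356. 324.] 1399 324 386 302 344 [0.713 0.353 0.03 ]
narrow_mid 0.74 [34
[... 1475 characters left out ...]
 0.56 [258. 161.] 5473 189 319 136 190 [0.554 0.002 0.03 ]
glue_jar 0.79 [193. 219.] 561 182 209 206 231 [0.418 0.157 0.03 ]
glue_jar 0.44 [385. 230.] 1232 356 408 213 245 [ 0.386 -0.294  0.03 ]
spool 0.71 [329. 220.] 189 319 334 214 228 [ 0.41  -0.163  0.03 ]
tin 0.87 [194.  98.] 1030 177 212 81 117 [0.714 0.157 0.03 ]
wax 0.81 [315. 102.] 511 300 330 88 114 [ 0.7   -0.138  0.03 ]
wax 0.28 [377. 172.] 288 356 392 157 179 [ 0.525 -0.283  0.03 ]
awl 0.9 [263. 234.] 330 241 282 225 245 [ 0.382 -0.008  0.03 ]
awl 0.45 [194. 220.] 592 182 209 206 232 [0.416 0.155 0.03 ]
weight 0.73 [256.  88.] 393 248 268 78 101 [0.737 0.005 0.03 ]
mug 0.86 [389. 232.] 1267 353 407 212 245 [ 0.381 -0.302  0.03 ]
```

View pics/scene0.png

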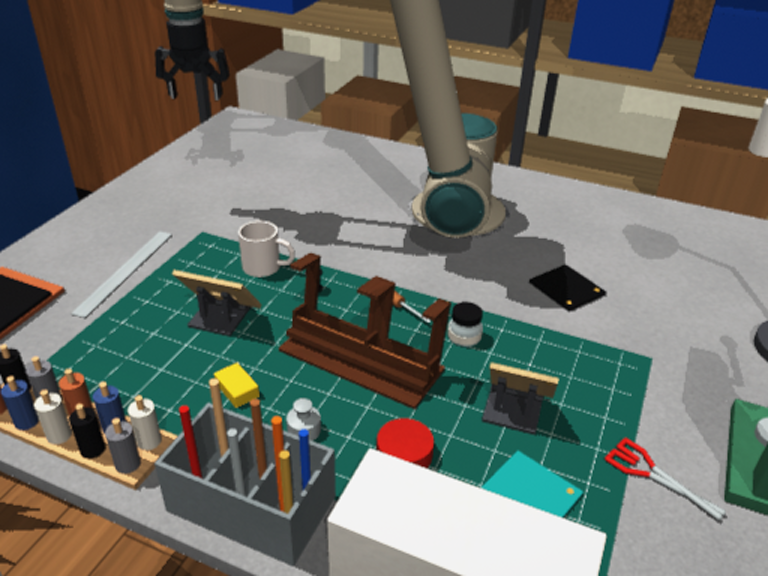

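View pics/top0.png

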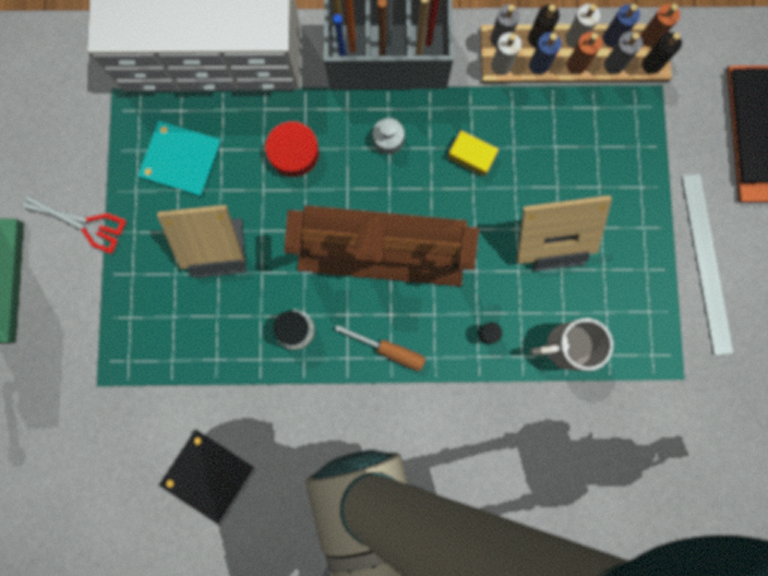

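```bash
python3 - <<'E'
from h import *
d=get_image('top'); e=get_image('scene')
np.save('top0.npy',d,allow_pickle=True); np.save('scene0.npy',e,allow_pickle=True)
def c(d,x,y,w,h,s): return cv2.resize(d['pixels'][y:y+h,x:x+w,::-1],None,fx=s,fy=s,interpolation=cv2.INTER_CUBIC)
a=c(d,185,132,140,60,5.5)[:, :770]
b=np.hstack([c(d,100,132,77,52,5),c(d,340,127,77,52,5)])
cv2.imwrite('pics/c1.png',np.vstack([a,b]))
a=c(e,182,165,128,112,4.6)[:,:580]
b=np.vstack([c(e,320,238,54,56,4),c(e,112,176,54,56,4)])
H=min(a.shape[0],b.shape[0]);cv2.imwrite('pics/c2.png',np.hstack([a[:H],b[:H]])[:600])
print(a.shape,b.shape)
E
```

```text
(515, 580, 3) (448, 216, 3)
```

View pics/c1.png

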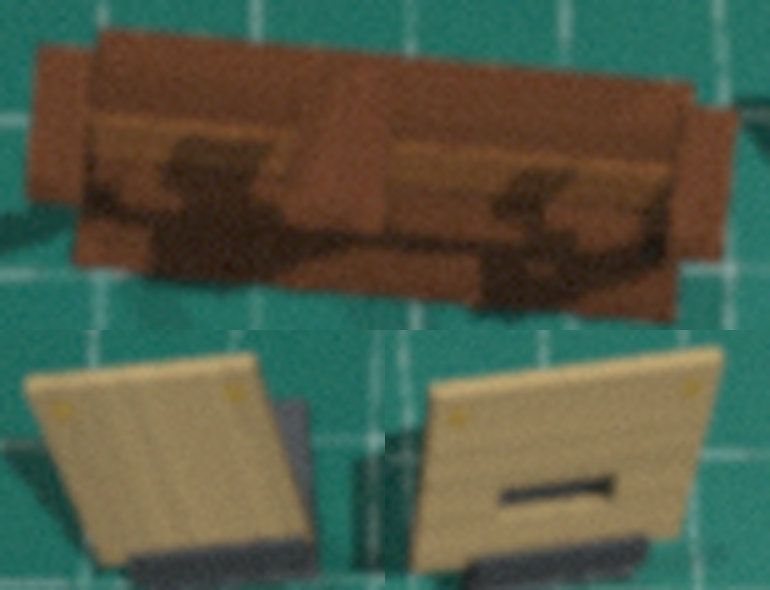

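View pics/c2.png

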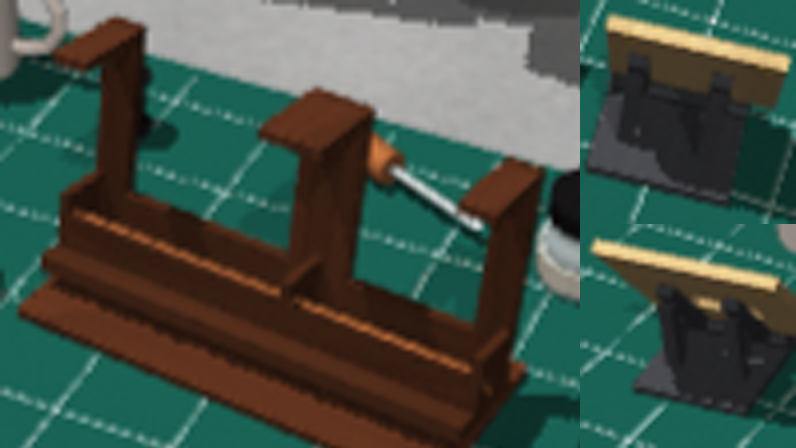

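```bash
cat > fit.py <<'E'
from h import *
from scipy.optimize import least_squares
T=np.load('top0.npy',allow_pickle=True).item(); S=np.load('scene0.npy',allow_pickle=True).item()
r10=np.radians(10); fx,fz=np.cos(r10),np.sin(r10)
def rk(p,y,f,h):  # rack y, forward f, along posts h (mm) -> world m ; p=[X0,Y0,phi] phi: forward dir angle
    u=f*fx-h*fz; z=20.5+f*fz+h*fx
    F=np.array([np.cos(p[2]),np.sin(p[2])]); Yd=np.array([F[1],-F[0]]) # rack y = world -y when phi=0
    xy=np.array(p[:2])*1000+u*F+y*Yd
    return np.array([*xy,z])/1000
def plate(p,W,a,b,c): # p=[x,y,z,phi]; a: + toward robot/up face normal mm, b: width (+ = left,+y), c up
    q=np.radians(35); F=np.array([np.cos(p[3]),np.sin(p[3]),0]); L=np.array([-F[1],F[0],0]); Z=np.array([0,0,1.])
    return np.array(p[:3])+(b*L+c*(np.sin(q)*F+np.cos(q)*Z)+a*(-np.cos(q)*F+np.sin(q)*Z))/1000
if __name__=='__main__':
    t=lambda x,y:(185+x/5.5-.4,132+y/5.5-.4); s=lambda x,y:(182+x/4.6-.4,165+y/4.6-.4)
    def rr(p):
        k=p[3]
        o=[(T,t(38,45),-134,50,130),(T,t(740,110),134,50,130),(T,t(25,200),-134,-k,130),(T,t(722,262),134,-k,130),
         (S,s(57,57),134,50,130),(S,s(145,28),112,-k,130),(S,s(262,130),4,50,130),(S,s(373,108),-34,-k,130),(S,s(318,88),4,-k,130),(S,s(543,168),-134,-k,130),
         (S,s(508,158),-112,-k,130),(S,s(75,212),128,27.9,22.4),(S,s(470,370),-128,27.9,22.4)]
        return np.concatenate([proj(d,rk(p,*q))[0]-uv for d,uv,*q in o])
    f=least_squares(rr,[.57,0,0,10],loss='soft_l1'); print('rack',f.x.round(4)); print(rr(f.x).reshape(-1,2).round(1).tolist())
    for nm,y in (('wide',58),('narrow',-73)): print(nm,rk(f.x,y,0,0).round(4))
    base=[(t(103,30)),t(692,85),t(675,318),t(75,265)]; print('base',[onz(T,b,.008)[:2].round(3).tolist() for b in base])
    np.save('rack.npy',f.x)
    n=lambda x,y:(100+x/5-.4,132+(y-330)/5-.4); w=lambda x,y:(340+(x-385)/5-.4,127+(y-330)/5-.4)
    ns=lambda x,y:(320+(x-580)/4-.4,238+y/4-.4); ws=lambda x,y:(112+(x-580)/4-.4,176+(y-224)/4-.4)
    N=[(T,n(22,378),-4,50,55),(T,n(253,355),-4,-50,55),(T,n(100,567),4,50,-55),(S,ns(608,33),-4,-50,55),(S,ns(787,76),-4,50,55),(S,ns(612,16),4,-50,55),(S,ns(790,60),4,50,55)]
    N=N[:3]+[(a,b,c,-d if False else d,e) for a,b,c,d,e in N[3:]]
    Wd=[(T,w(432,385),-4,65,55),(T,w(722,350),-4,-65,55),(T,w(412,570),4,65,-55),(T,w(682,535),4,-65,-55),(T,w(557,490),4,0,-17),(S,ws(597,240),4,-65,55),(S,ws(595,252),-4,-65,55)]
    for nm,O,i in (('narrow',N,[.57,.3,.06,0]),('wide',Wd,[.57,-.28,.06,0])):
        rr2=lambda p:np.concatenate([proj(d,plate(p,0,*q))[0]-uv for d,uv,*q in O])
        g=least_squares(rr2,i,loss='soft_l1'); print(nm,g.x.round(4),rr2(g.x).reshape(-1,2).round(1).tolist(),'foot',plate(g.x,0,0,0,-55).round(4),'top',plate(g.x,0,0,0,55).round(4))
        np.save(nm+'.npy',g.x)
E
python3 fit.py
```

```text
rack [ 0.5342  0.0145 -0.1038  8.8841]
[[-1.1, -0.3], [-1.0, -0.3], [-1.1, -0.4], [-0.5, 0.2], [-1.4, -1.6], [-0.1, -0.4], [-1.3, -1.0], [0.2, -0.1], [-1.3, -0.5], [0.3, 0.1], [-0.5, -0.7], [-0.7, -0.7], [0.7, -0.2]]
wide [ 0.5282 -0.0431  0.0205]
narrow [0.5418 0.0872 0.0205]
base [[0.621, 0.137], [0.593, -0.127], [0.488, -0.116], [0.514, 0.149]]
narrow [0.5556 0.29   0.0649 0.1   ] [[0.1, 0.3], [-0.8, 0.1], [-0.6, -0.1], [-0.5, -0.2], [0.0, -0.4], [-0.7, 0.6], [-0.0, 0.1]] foot [0.5242 0.2868 0.0198] top [0.587  0.2931 0.1099]
wide [ 0.5622 -0.2667  0.0666  0.1165] [[-0.3, -0.3], [-0.7, -0.4], [0.1, 0.2], [-0.8, 0.5], [-0.0, 1.3], [-1.7, -0.2], [-2.2, -0.3]] foot [ 0.5309 -0.2704  0.0215] top [ 0.5936 -0.2631  0.1116]
```

play_rows(
  series=[
    {"dx":32,"dy":23,"turn":0.11,"fingers":0},
    {"dx":32,"dy":23,"turn":0.11,"fingers":0},
    {"dx":32,"dy":23,"turn":0.11,"fingers":0},
    {"dx":32,"dy":23,"turn":0.11,"fingers":0},
    {"dx":32,"dy":23,"turn":0.11,"fingers":0},
    {"dx":32,"dy":23,"turn":0.11,"fingers":0},
    {"dx":32,"dy":23,"turn":0.11,"fingers":0},
    {"dx":32,"dy":23,"turn":0.11,"fingers":0},
    {"dx":32,"dy":23,"turn":0.11,"fingers":0},
    {"dx":32,"dy":23,"turn":0.11,"fingers":0},
    {"dx":32,"dy":23,"turn":0.11,"fingers":0},
    {"dx":28,"dy":19,"turn":0.11,"fingers":0},
    {"fingers":0},
  ],
  squeeze=25,
)

```text
invalid input at $.series[0]: expected keys fingers, dx, dy, dz, turn
```

play_rows(
  series=[
    {"dx":32,"dy":23,"dz":0,"turn":0.11,"fingers":0},
    {"dx":32,"dy":23,"dz":0,"turn":0.11,"fingers":0},
    {"dx":32,"dy":23,"dz":0,"turn":0.11,"fingers":0},
    {"dx":32,"dy":23,"dz":0,"turn":0.11,"fingers":0},
    {"dx":32,"dy":23,"dz":0,"turn":0.11,"fingers":0},
    {"dx":32,"dy":23,"dz":0,"turn":0.11,"fingers":0},
    {"dx":32,"dy":23,"dz":0,"turn":0.11,"fingers":0},
    {"dx":32,"dy":23,"dz":0,"turn":0.11,"fingers":0},
    {"dx":32,"dy":23,"dz":0,"turn":0.11,"fingers":0},
    {"dx":32,"dy":23,"dz":0,"turn":0.11,"fingers":0},
    {"dx":32,"dy":23,"dz":0,"turn":0.11,"fingers":0},
    {"dx":28,"dy":19,"dz":0,"turn":0.11,"fingers":0},
    {"dx":0,"dy":0,"dz":0,"turn":0,"fingers":0},
  ],
  squeeze=25,
)

```text
clock: 2.38
position: [0.5995, -0.2526, 0.2425]
ee_rot: [0.002, 0.996, 0.087, 0.005]
contact_force: [0.7, -0.6, 0.2]
width: 0.0428
```

play_rows(
  series=[
    {"dx":-14,"dy":-11,"dz":-20,"turn":-0.057,"fingers":0},
    {"dx":0,"dy":0,"dz":-40,"turn":0,"fingers":0},
    {"dx":0,"dy":0,"dz":-30,"turn":0,"fingers":0},
    {"dx":0,"dy":0,"dz":0,"turn":0,"fingers":0},
    {"dx":0,"dy":0,"dz":0,"turn":0,"fingers":0},
  ],
)

```text
clock: 2.8
position: [0.5888, -0.2619, 0.1521]
ee_rot: [0.004, 0.998, 0.06, 0.008]
contact_force: [-0.4, 0.0, 0.8]
width: 0.0424
```

```bash
python3 - <<'E'
from h import *
s=get_state(); print(s['position'],s['ee_rot'],s['width'],s['contact_force'],s['clock'])
d=get_image('scene'); e=get_image('top')
def c(d,x,y,w,h,s): return cv2.resize(d['pixels'][y:y+h,x:x+w,::-1],None,fx=s,fy=s,interpolation=cv2.INTER_CUBIC)
cv2.imwrite('pics/p5.png',np.hstack([c(d,100,130,90,110,4.4),c(e,340,110,90,110,4.4)]))
E
```

```text
[ 0.5888417  -0.26193343  0.15205406] [0.00442257 0.99818334 0.05956965 0.00786942] 0.04244339123845818 [-0.39706141  0.04384095  0.79136669] 2.8
```

View pics/p5.png

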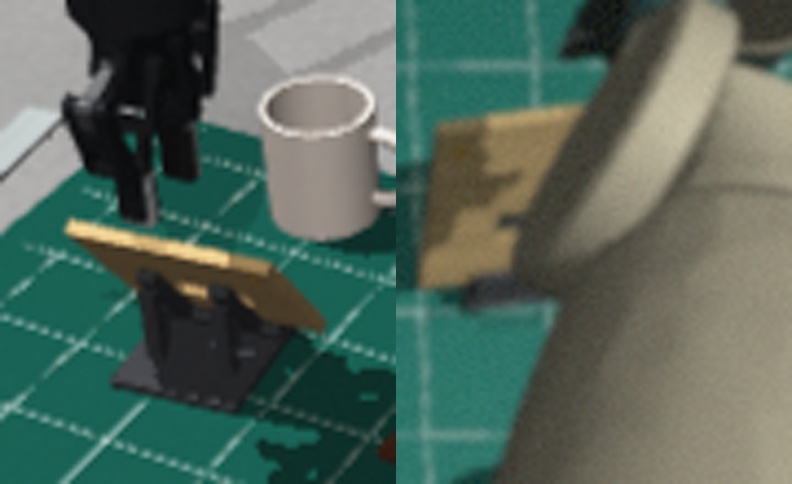

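play_rows(
  series=[
    {"dx":-3,"dy":-2,"dz":-20,"turn":0,"fingers":0},
    {"dx":0,"dy":0,"dz":-20,"turn":0,"fingers":0},
    {"dx":0,"dy":0,"dz":-10,"turn":0,"fingers":0},
    {"dx":0,"dy":0,"dz":0,"turn":0,"fingers":0},
  ],
)

```text
clock: 3.23
position: [0.5914, -0.2683, 0.1117]
ee_rot: [0.01, 0.998, 0.059, 0.016]
contact_force: [-0.6, -0.4, -0.9]
width: 0.0429
```

play_rows(
  series=[
    {"dx":-7,"dy":4,"dz":-4,"turn":0,"fingers":0},
    {"dx":-2,"dy":1,"dz":-10,"turn":0,"fingers":0},
    {"dx":0,"dy":0,"dz":0,"turn":0,"fingers":0},
  ],
)

```text
clock: 3.48
position: [0.5838, -0.2644, 0.101]
ee_rot: [0.012, 0.998, 0.059, 0.019]
contact_force: [-0.3, -0.5, -0.6]
width: 0.0428
```

play_rows(
  series=[
    {"dx":-8,"dy":-1,"dz":0,"turn":0,"fingers":0},
    {"dx":-8,"dy":-1,"dz":0,"turn":0,"fingers":0},
    {"dx":-8,"dy":-1,"dz":0,"turn":0,"fingers":0.1},
    {"dx":-8,"dy":-1,"dz":0,"turn":0,"fingers":0.2},
    {"dx":-8,"dy":-1,"dz":0,"turn":0,"fingers":0.35},
    {"dx":0,"dy":0,"dz":0,"turn":0,"fingers":0.45},
    {"dx":0,"dy":0,"dz":0,"turn":0,"fingers":0.5},
  ],
)

```text
clock: 4.07
position: [0.5415, -0.2705, 0.1046]
ee_rot: [0.014, 0.998, 0.058, 0.023]
contact_force: [2.1, 0.6, -0.1]
width: 0.0217
```

```bash
python3 - <<'E'
from h import *
s=get_state(); print(s['position'],s['ee_rot'],s['width'],s['contact_force'],s['clock'])
d=get_image('scene'); e=get_image('top')
def c(d,x,y,w,h,s): return cv2.resize(d['pixels'][y:y+h,x:x+w,::-1],None,fx=s,fy=s,interpolation=cv2.INTER_CUBIC)
cv2.imwrite('pics/p6.png',np.hstack([c(d,100,130,90,110,4.4),c(e,340,110,90,110,4.4)]))
E
```

```text
[ 0.54145183 -0.27054097  0.10457902] [0.01367293 0.9979513  0.05829264 0.02254376] 0.021658220377551957 [ 2.11219568  0.60305594 -0.11638844] 4.0667
```

View pics/p6.png

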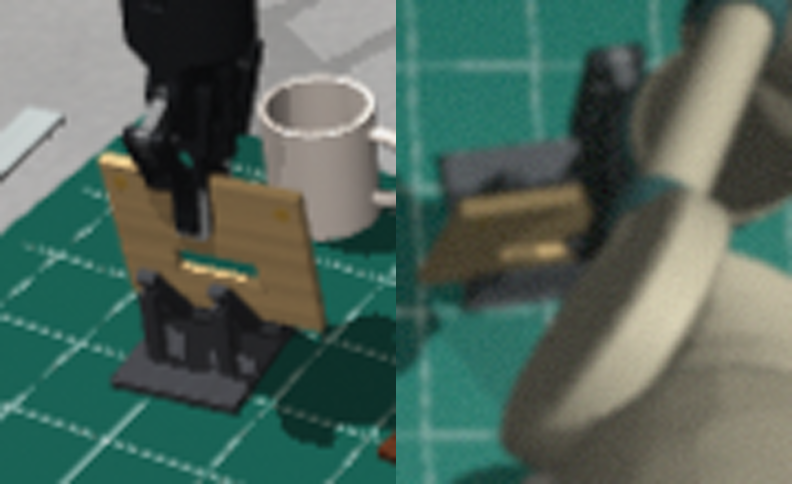

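play_rows(
  series=[
    {"dx":-4,"dy":0,"dz":-6,"turn":0,"fingers":0.55},
    {"dx":-2,"dy":0,"dz":-5,"turn":0,"fingers":0.65},
    {"dx":0,"dy":0,"dz":0,"turn":0,"fingers":1},
    {"dx":0,"dy":0,"dz":0,"turn":0,"fingers":1},
    {"dx":0,"dy":0,"dz":0,"turn":0,"fingers":1},
    {"dx":0,"dy":0,"dz":0,"turn":0,"fingers":1},
  ],
  squeeze=30,
)

```text
clock: 4.67
position: [0.5317, -0.2723, 0.0937]
ee_rot: [0.015, 0.998, 0.061, 0.018]
contact_force: [2.6, 1.7, 2.1]
width: 0.0078
```

play_rows(
  series=[
    {"dx":0,"dy":0,"dz":10,"turn":0,"fingers":1},
    {"dx":0,"dy":0,"dz":15,"turn":0,"fingers":1},
    {"dx":0,"dy":0,"dz":20,"turn":0,"fingers":1},
    {"dx":0,"dy":0,"dz":30,"turn":0,"fingers":1},
    {"dx":0,"dy":0,"dz":30,"turn":0,"fingers":1},
    {"dx":0,"dy":0,"dz":15,"turn":0,"fingers":1},
    {"dx":0,"dy":0,"dz":0,"turn":0,"fingers":1},
  ],
)

```text
clock: 5.25
position: [0.5248, -0.2691, 0.2138]
ee_rot: [0.011, 0.998, 0.062, 0.008]
contact_force: [-0.2, -0.1, -0.2]
width: 0.0075
```

play_rows(
  series=[
    {"dx":20,"dy":20,"dz":0,"turn":-0.02,"fingers":1},
    {"dx":20,"dy":30,"dz":0,"turn":-0.04,"fingers":1},
    {"dx":10,"dy":35,"dz":0,"turn":-0.04,"fingers":1},
    {"dx":8,"dy":35,"dz":0,"turn":-0.04,"fingers":1},
    {"dx":6,"dy":35,"dz":0,"turn":-0.04,"fingers":1},
    {"dx":4,"dy":30,"dz":0,"turn":-0.03,"fingers":1},
    {"dx":0,"dy":18,"dz":0,"turn":-0.01,"fingers":1},
    {"dx":0,"dy":0,"dz":0,"turn":0,"fingers":1},
  ],
)

```text
clock: 5.92
position: [0.5867, -0.0597, 0.2048]
ee_rot: [0.011, 0.998, -0.057, -0.004]
contact_force: [0.3, -0.2, -1.6]
width: 0.0078
```

```bash
cat >> h.py <<'E'
def st():
    from scipy.spatial.transform import Rotation as Ro
    p=np.load('rack.npy'); s=get_state(); w,x,y,z=s['ee_rot']; M=Ro.from_quat([x,y,z,w]).as_matrix()
    F=np.array([np.cos(p[2]),np.sin(p[2])]); Y=np.array([F[1],-F[0]]); r=(s['position'][:2]-p[:2])*1000
    zt=M[:,2]; print('clock %.2f u %.1f y %.1f z %.1f yaw %.3f (rack %.3f) tilt fwd-of-tip u %.3f y %.3f width %.1f'%(s['clock'],r@F,r@Y,s['position'][2]*1000,np.arctan2(M[1,0],M[0,0]),p[2],zt[:2]@F,zt[:2]@Y,s['width']*1000),'force uyz',np.round([s['contact_force'][:2]@F,s['contact_force'][:2]@Y,s['contact_force'][2]],1))
def duo(n,a,b,s=4.4):
    d=get_image('scene'); e=get_image('top')
    f=lambda d,x,y,w,h: cv2.resize(d['pixels'][y:y+h,x:x+w,::-1],None,fx=s,fy=s,interpolation=cv2.INTER_CUBIC)
    A=[f(q,*r) for q,r in((d,a),(e,b)) if r]; cv2.imwrite('pics/'+n,np.hstack(A)); return d,e
E
python3 -c "from h import *; st()"
```

```text
clock 5.92 u 59.9 y 68.4 z 204.8 yaw -0.114 (rack -0.104) tilt fwd-of-tip u -0.008 y 0.023 width 7.8 force uyz [ 0.3  0.2 -1.6]
```

play_rows(
  series=[
    {"dx":1,"dy":8,"dz":-15,"turn":0.01,"fingers":1},
    {"dx":0,"dy":0,"dz":-20,"turn":0,"fingers":1},
    {"dx":0,"dy":0,"dz":-15,"turn":0,"fingers":1},
    {"dx":0,"dy":0,"dz":0,"turn":0,"fingers":1},
  ],
)

```text
clock: 6.25
position: [0.5844, -0.0511, 0.1496]
ee_rot: [0.013, 0.999, -0.049, -0.008]
contact_force: [-0.8, -1.1, -0.4]
width: 0.0081
```

```bash
cat > pf.py <<'E'
from h import *
from scipy.optimize import minimize
from fit import rk
import sys
def fitplate(name,W,i0,n=None):
    p=np.load('rack.npy'); d=get_image('scene'); m=[k for k in masks_of(d,name)]
    # model: plate in rack coords: u (mid-plane at foot), y, z foot centre, tilt th (top forward +), roll
    F=np.array([np.cos(p[2]),np.sin(p[2]),0]);Y=np.array([F[1],-F[0],0]);Z=np.array([0,0,1.]);O=np.array([p[0],p[1],0])
    def corners(q):
        u,y,z,th,ro=q; up=np.sin(th)*F+np.cos(th)*Z; nn=np.cos(th)*F-np.sin(th)*Z
        up2=np.cos(ro)*up+np.sin(ro)*Y; w=np.cos(ro)*Y-np.sin(ro)*up
        c=O+(u*F+y*Y+z*Z)/1000
        return np.array([c+(a*nn+b*w+h*up2)/1000 for a in(-4,4) for b in(-W/2,W/2) for h in(0,110)])
    c0=proj(d,corners(i0)).mean(0); m=min(m,key=lambda k:np.hypot(*(np.array(k['xy'])-c0)))
    R=m['region'].astype(np.uint8)
    if W==130:R=cv2.morphologyEx(R,cv2.MORPH_CLOSE,np.ones((9,9),np.uint8))
    big=cv2.resize(R,None,fx=4,fy=4,interpolation=cv2.INTER_LINEAR)
    def sil(q):
        h=cv2.convexHull(((proj(d,corners(q))+.5)*4).astype(np.float32)); a=np.zeros(big.shape,np.uint8); cv2.fillPoly(a,[h.astype(int)],1); return a
    print('p',m['p'],m['xy'],'pred',c0,'area',R.sum(),sil(i0).sum()/16)
    ys,xs=np.nonzero(R); print('mask box',xs.min(),xs.max(),ys.min(),ys.max()); print('pred corners',proj(d,corners(i0)).round(1).tolist())
    cost=lambda v:-(lambda a:(a&big).sum()/(a|big).sum())(sil([v[0] if False else i0[0],v[0],v[1],v[2],v[3]]))
    b=minimize(cost,[i0[1],i0[2],i0[3],i0[4]],method='Nelder-Mead',options=dict(initial_simplex=np.array([[i0[1],i0[2],i0[3],i0[4]]]*5)+np.vstack([np.zeros(4),np.diag([6,6,.08,.04])]),xatol=.01,maxiter=200))
    print('y %.1f zfoot %.1f tilt %.3f roll %.3f IoU %.3f'%(*b.x,-b.fun)); return d
if __name__=='__main__':
    st(); a=sys.argv; fitplate(a[1],int(a[2]),[float(x) for x in a[3].split(',')])
E
python3 pf.py wide_mid 130 60,58,82,0,0
```

```text
clock 6.25 u 56.7 y 60.1 z 149.6 yaw -0.098 (rack -0.104) tilt fwd-of-tip u -0.015 y 0.026 width 8.1 force uyz [-0.7  1.2 -0.4]
p 0.84 [219.3, 200.2] pred [211.29880729 198.3074148 ] area 1454 1821.1875
mask box 189 237 173 225
pred corners [[234.7, 224.4], [234.9, 187.8], [190.9, 206.8], [188.5, 170.8], [233.0, 226.2], [233.0, 189.5], [189.0, 208.5], [186.5, 172.5]]
y 50.9 zfoot 83.9 tilt 0.033 roll 0.012 IoU 0.794
```

```bash
python3 -c "
from h import *
duo('p7.png',(178,150,130,118),None,5)"
```

```text
(no output)
```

View pics/p7.png

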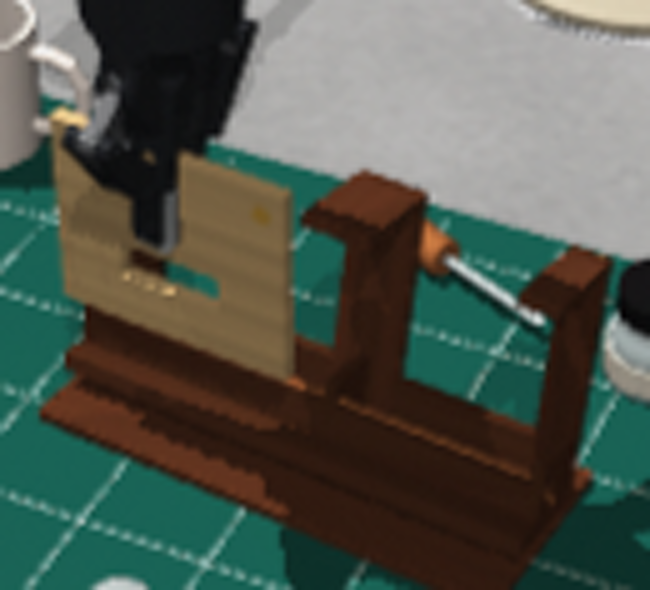

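play_rows(
  series=[
    {"dx":-6,"dy":-2,"dz":-15,"turn":0,"fingers":1},
    {"dx":-6,"dy":0,"dz":-13,"turn":0,"fingers":1},
    {"dx":-4,"dy":0,"dz":0,"turn":0,"fingers":1},
    {"dx":-4,"dy":0,"dz":0,"turn":0,"fingers":1},
    {"dx":0,"dy":0,"dz":0,"turn":0,"fingers":1},
  ],
  squeeze=20,
)

```text
clock: 6.87
position: [0.5712, -0.0569, 0.1317]
ee_rot: [0.015, 0.999, -0.05, 0.002]
contact_force: [-0.5, -0.6, -0.8]
width: 0.0079
```

```bash
python3 -c "from h import *; st()"
```

```text
clock 6.87 u 44.2 y 67.2 z 131.7 yaw -0.100 (rack -0.104) tilt fwd-of-tip u 0.006 y 0.029 width 7.9 force uyz [-0.5  0.6 -0.8]
```

play_rows(
  series=[
    {"dx":-3,"dy":6,"dz":-8,"turn":0,"fingers":1},
    {"dx":-4,"dy":0,"dz":-4,"turn":0,"fingers":1},
    {"dx":-3,"dy":0,"dz":0,"turn":0,"fingers":1},
    {"dx":0,"dy":0,"dz":0,"turn":0,"fingers":1},
  ],
)

```text
clock: 7.2
position: [0.5625, -0.0508, 0.1218]
ee_rot: [0.015, 0.999, -0.05, 0.005]
contact_force: [0.6, 0.2, -0.7]
width: 0.0077
```

```bash
python3 -c "from h import *; st()"
```

```text
clock 7.20 u 34.9 y 62.0 z 121.8 yaw -0.101 (rack -0.104) tilt fwd-of-tip u 0.012 y 0.029 width 7.7 force uyz [ 0.6 -0.3 -0.7]
```

play_rows(
  series=[
    {"dx":-4,"dy":0,"dz":0,"turn":0,"fingers":1},
    {"dx":-4,"dy":0,"dz":0,"turn":0,"fingers":1},
    {"dx":0,"dy":0,"dz":0,"turn":0,"fingers":1},
  ],
)

```text
clock: 7.45
position: [0.5601, -0.0509, 0.1229]
ee_rot: [0.015, 0.999, -0.051, 0.012]
contact_force: [0.1, 0.2, 0.4]
width: 0.0078
```

```bash
python3 -c "from h import *; st()"
```

```text
clock 7.45 u 32.6 y 62.4 z 122.9 yaw -0.101 (rack -0.104) tilt fwd-of-tip u 0.026 y 0.029 width 7.8 force uyz [ 0.1 -0.2  0.4]
```

play_rows(
  series=[
    {"dx":-6,"dy":0,"dz":0,"turn":0,"fingers":1},
    {"dx":-6,"dy":0,"dz":0,"turn":0,"fingers":1},
  ],
)

```text
clock: 7.62
position: [0.5596, -0.0515, 0.1247]
ee_rot: [0.015, 0.998, -0.052, 0.025]
contact_force: [15.2, 1.2, -8.8]
width: 0.0077
```

```bash
python3 -c "
from h import *
st()
duo('p8.png',(178,150,130,118),None,5)"
```

```text
clock 7.62 u 32.1 y 63.1 z 124.7 yaw -0.103 (rack -0.104) tilt fwd-of-tip u 0.052 y 0.027 width 7.7 force uyz [15.  -2.8 -8.8]
```

View pics/p8.png

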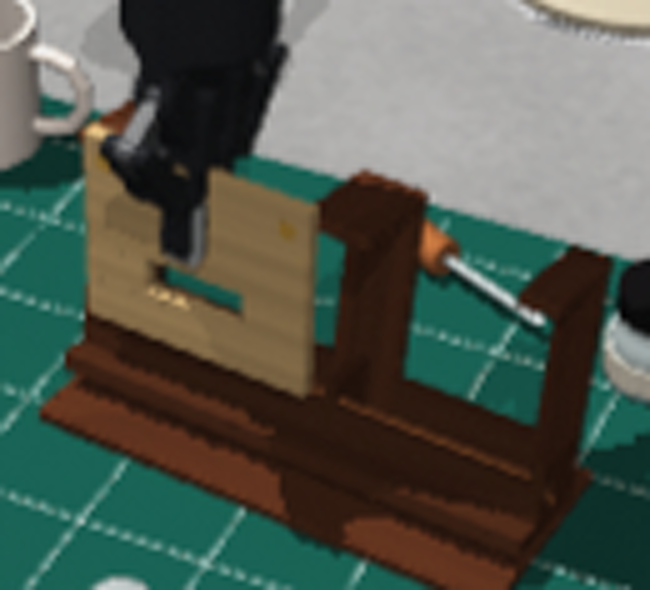

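play_rows(
  series=[
    {"dx":15,"dy":0,"dz":10,"turn":0,"fingers":1},
    {"dx":5,"dy":0,"dz":30,"turn":0,"fingers":1},
    {"dx":0,"dy":0,"dz":40,"turn":0,"fingers":1},
    {"dx":0,"dy":0,"dz":40,"turn":0,"fingers":1},
    {"dx":-20,"dy":2,"dz":15,"turn":0,"fingers":1},
    {"dx":-40,"dy":4,"dz":0,"turn":0,"fingers":1},
    {"dx":-40,"dy":4,"dz":0,"turn":0,"fingers":1},
    {"dx":-15,"dy":1,"dz":0,"turn":0,"fingers":1},
    {"dx":0,"dy":0,"dz":0,"turn":0,"fingers":1},
  ],
  squeeze=60,
)

```text
clock: 8.47
position: [0.4569, -0.0402, 0.2648]
ee_rot: [0.015, 0.998, -0.051, 0.023]
contact_force: [0.3, 0.4, -1.3]
width: 0.0074
```

```bash
python3 -c "from h import *; st()"
```

```text
clock 8.47 u -71.2 y 62.5 z 264.8 yaw -0.102 (rack -0.104) tilt fwd-of-tip u 0.047 y 0.028 width 7.4 force uyz [ 0.3 -0.4 -1.3]
```

play_rows(
  series=[
    {"dx":0,"dy":0,"dz":-35,"turn":0,"fingers":1},
    {"dx":0,"dy":0,"dz":-40,"turn":0,"fingers":1},
    {"dx":0,"dy":0,"dz":-35,"turn":0,"fingers":1},
    {"dx":5,"dy":0,"dz":-15,"turn":0,"fingers":1},
    {"dx":10,"dy":-1,"dz":0,"turn":0,"fingers":1},
    {"dx":8,"dy":-1,"dz":0,"turn":0,"fingers":1},
    {"dx":6,"dy":0,"dz":0,"turn":0,"fingers":1},
    {"dx":6,"dy":0,"dz":0,"turn":0,"fingers":1},
  ],
)

```text
clock: 9.13
position: [0.4915, -0.043, 0.1395]
ee_rot: [0.017, 0.998, -0.051, 0.022]
contact_force: [-21.4, -2.0, 11.3]
width: 0.0072
```

```bash
python3 -c "from h import *; st()"
```

```text
clock 9.13 u -36.5 y 61.7 z 139.5 yaw -0.102 (rack -0.104) tilt fwd-of-tip u 0.046 y 0.031 width 7.2 force uyz [-21.    4.2  11.3]
```

Contact at the posts' backs as predicted; now I push to acquire tilt.

play_rows(
  series=[
    {"dx":6,"dy":0,"dz":0,"turn":0,"fingers":1},
    {"dx":6,"dy":0,"dz":0,"turn":0,"fingers":1},
    {"dx":6,"dy":0,"dz":0,"turn":0,"fingers":1},
    {"dx":6,"dy":0,"dz":0,"turn":0,"fingers":1},
  ],
)

```text
clock: 9.47
position: [0.491, -0.043, 0.1395]
ee_rot: [0.018, 0.999, -0.05, -0.008]
contact_force: [-13.8, -2.3, 3.1]
width: 0.0072
```

```bash
python3 -c "from h import *; st()"
```

```text
clock 9.47 u -37.0 y 61.7 z 139.5 yaw -0.101 (rack -0.104) tilt fwd-of-tip u -0.015 y 0.038 width 7.2 force uyz [-13.5   3.8   3.1]
```

play_rows(
  series=[
    {"dx":7,"dy":0,"dz":0,"turn":0,"fingers":1},
    {"dx":7,"dy":0,"dz":0,"turn":0,"fingers":1},
    {"dx":7,"dy":0,"dz":0,"turn":0,"fingers":1},
    {"dx":7,"dy":0,"dz":0,"turn":0,"fingers":1},
    {"dx":7,"dy":0,"dz":0,"turn":0,"fingers":1},
    {"dx":7,"dy":0,"dz":0,"turn":0,"fingers":1},
    {"dx":7,"dy":0,"dz":0,"turn":0,"fingers":1},
    {"dx":7,"dy":0,"dz":0,"turn":0,"fingers":1},
  ],
)

```text
clock: 10.13
position: [0.4901, -0.0429, 0.1398]
ee_rot: [0.022, 0.996, -0.05, -0.078]
contact_force: [-14.5, -2.0, 1.0]
width: 0.0073
```

```bash
python3 -c "from h import *; st()"
```

```text
clock 10.13 u -37.9 y 61.7 z 139.8 yaw -0.104 (rack -0.104) tilt fwd-of-tip u -0.152 y 0.051 width 7.3 force uyz [-14.2   3.4   1. ]
```

play_rows(
  series=[
    {"dx":7,"dy":-2,"dz":0,"turn":0,"fingers":1},
    {"dx":7,"dy":-2,"dz":0,"turn":0,"fingers":1},
    {"dx":7,"dy":-2,"dz":0,"turn":0,"fingers":1},
    {"dx":7,"dy":-2,"dz":0,"turn":0,"fingers":1},
    {"dx":7,"dy":-2,"dz":0,"turn":0,"fingers":1},
    {"dx":7,"dy":-2,"dz":0,"turn":0,"fingers":1},
    {"dx":7,"dy":-2,"dz":0,"turn":0,"fingers":1},
    {"dx":7,"dy":-2,"dz":0,"turn":0,"fingers":1},
  ],
)

```text
clock: 10.8
position: [0.4894, -0.0429, 0.1411]
ee_rot: [0.009, 0.988, -0.049, -0.149]
contact_force: [-14.8, 4.2, -1.9]
width: 0.0069
```

```bash
python3 -c "from h import *; st()"
```

```text
clock 10.80 u -38.6 y 61.7 z 141.1 yaw -0.105 (rack -0.104) tilt fwd-of-tip u -0.294 y 0.033 width 6.9 force uyz [-15.2  -2.7  -1.9]
```

play_rows(
  series=[
    {"dx":7,"dy":-4,"dz":0,"turn":0,"fingers":1},
    {"dx":7,"dy":-4,"dz":0,"turn":0,"fingers":1},
    {"dx":7,"dy":-4,"dz":0,"turn":0,"fingers":1},
    {"dx":7,"dy":-4,"dz":0,"turn":0,"fingers":1},
    {"dx":-10,"dy":0,"dz":0,"turn":0,"fingers":1},
    {"dx":-10,"dy":0,"dz":20,"turn":0,"fingers":1},
    {"dx":0,"dy":0,"dz":40,"turn":0,"fingers":1},
    {"dx":0,"dy":0,"dz":40,"turn":0,"fingers":1},
    {"dx":0,"dy":0,"dz":20,"turn":0,"fingers":1},
    {"dx":0,"dy":0,"dz":0,"turn":0,"fingers":1},
  ],
)

```text
clock: 11.63
position: [0.4733, -0.0433, 0.2716]
ee_rot: [-0.005, 0.982, -0.049, -0.184]
contact_force: [1.7, -0.6, -0.7]
width: 0.0073
```

```bash
python3 -c "from h import *; st()"
```

```text
clock 11.63 u -54.5 y 63.9 z 271.6 yaw -0.102 (rack -0.104) tilt fwd-of-tip u -0.362 y 0.009 width 7.3 force uyz [ 1.8  0.4 -0.7]
```

play_rows(
  series=[
    {"dx":25,"dy":-2,"dz":0,"turn":0,"fingers":1},
    {"dx":35,"dy":-3,"dz":0,"turn":0,"fingers":1},
    {"dx":35,"dy":-3,"dz":0,"turn":0,"fingers":1},
    {"dx":25,"dy":-2,"dz":0,"turn":0,"fingers":1},
    {"dx":10,"dy":-1,"dz":-20,"turn":0,"fingers":1},
    {"dx":0,"dy":0,"dz":-30,"turn":0,"fingers":1},
    {"dx":0,"dy":0,"dz":-30,"turn":0,"fingers":1},
    {"dx":0,"dy":0,"dz":0,"turn":0,"fingers":1},
  ],
)

```text
clock: 12.3
position: [0.6202, -0.0557, 0.1958]
ee_rot: [-0.003, 0.985, -0.049, -0.167]
contact_force: [-0.3, -0.2, -2.3]
width: 0.0073
```

```bash
python3 pf.py wide_mid 130 44,58,120,0.36,0
python3 -c "
from h import *
duo('p9.png',(178,140,130,118),None,5)"
```

```text
clock 12.30 u 92.8 y 60.9 z 195.8 yaw -0.102 (rack -0.104) tilt fwd-of-tip u -0.330 y 0.012 width 7.3 force uyz [-0.2  0.3 -2.3]
p 0.97 [210.7, 193.6] pred [209.93375424 187.43786148] area 971 1306.4375
mask box 175 233 168 213
pred corners [[238.2, 208.2], [229.5, 181.2], [193.7, 191.2], [181.8, 164.1], [236.6, 210.8], [227.7, 183.9], [192.0, 193.6], [180.0, 166.6]]
y 70.5 zfoot 105.1 tilt 0.330 roll 0.041 IoU 0.696
```

View pics/p9.png

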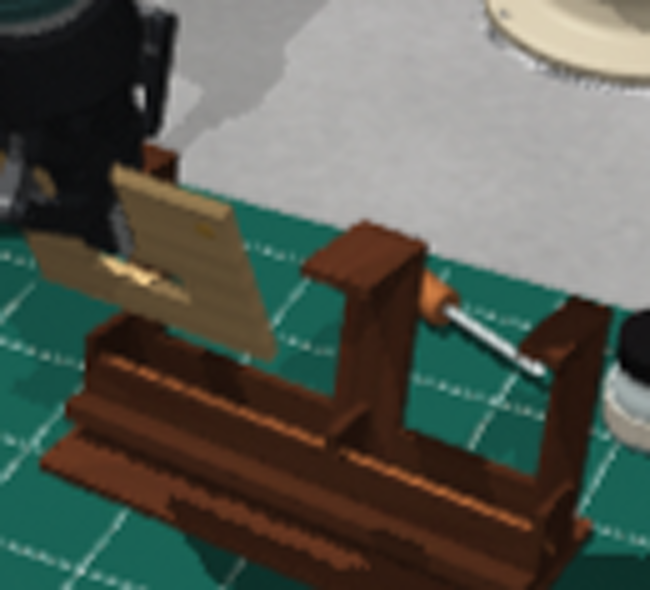

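```bash
python3 - <<'E'
from h import *
from scipy.optimize import least_squares
p=np.load('rack.npy');F=np.array([np.cos(p[2]),np.sin(p[2]),0]);Y=np.array([F[1],-F[0],0]);Z=np.array([0,0,1.])
d=get_image('scene'); P=lambda u,y,z:proj(d,np.array([p[0],p[1],0])+(u*F+y*Y+z*Z)/1000)[0]
obs=np.array([[232.2,211],[185.2,196.]])+[0,0]
# rack reference: right end of crest and mid wall, seen crop (530,527),(105,355)
print('crest pred',P(23.6,-128,47.4),P(23.6,128,47.4),'seen',(178+530/5-.4,140+527/5-.4),(178+105/5-.4,140+355/5-.4))
for yc,z in((58,132),):
  print(P(74.3,yc-65,z-1.3),P(74.3,yc+65,z-1.3))
f=least_squares(lambda v:np.concatenate([P(74.3,v[0]-65,v[1]+v[2])-obs[0],P(74.3,v[0]+65,v[1]-v[2])-obs[1]]),[58,130,0]);print(f.x,f.fun)
E
```

```text
crest pred [284.49834964 244.87980699] [197.22406458 209.9447809 ] seen (283.6, 245.0) (198.6, 210.6)
[230.693362  212.8642666] [185.42587548 195.19961757]
[ 56.05910426 133.17318963   3.94971274] [-0.80431076  0.00176965  0.9079658  -0.06637905]
```

play_rows(
  series=[
    {"dx":-12,"dy":1,"dz":0,"turn":0,"fingers":1},
    {"dx":-12,"dy":0,"dz":-10,"turn":0,"fingers":1},
    {"dx":-8,"dy":0,"dz":-20,"turn":0,"fingers":1},
    {"dx":-5,"dy":0,"dz":-15,"turn":0,"fingers":1},
    {"dx":0,"dy":0,"dz":0,"turn":0,"fingers":1},
  ],
)

```text
clock: 12.97
position: [0.5883, -0.056, 0.1693]
ee_rot: [-0.0, 0.987, -0.05, -0.151]
contact_force: [-0.6, -0.7, -0.6]
width: 0.0068
```

```bash
python3 -c "from h import *; st()"
```

```text
clock 12.97 u 61.1 y 64.5 z 169.3 yaw -0.103 (rack -0.104) tilt fwd-of-tip u -0.298 y 0.015 width 6.8 force uyz [-0.5  0.8 -0.6]
```

play_rows(
  series=[
    {"dx":-10,"dy":3,"dz":-10,"turn":0,"fingers":1},
    {"dx":-9,"dy":2,"dz":-18,"turn":0,"fingers":1},
    {"dx":-6,"dy":1,"dz":-18,"turn":0,"fingers":1},
    {"dx":0,"dy":0,"dz":0,"turn":0,"fingers":1},
  ],
)

```text
clock: 13.3
position: [0.5675, -0.0508, 0.1315]
ee_rot: [0.001, 0.989, -0.05, -0.142]
contact_force: [-1.7, -0.1, -0.7]
width: 0.0074
```

```bash
python3 -c "from h import *; st()"
```

```text
clock 13.30 u 39.9 y 61.5 z 131.5 yaw -0.104 (rack -0.104) tilt fwd-of-tip u -0.281 y 0.016 width 7.4 force uyz [-1.7  0.3 -0.7]
```

play_rows(
  series=[
    {"dx":-7,"dy":0,"dz":-8,"turn":0,"fingers":1},
    {"dx":-5,"dy":0,"dz":-15,"turn":0,"fingers":1},
    {"dx":-4,"dy":0,"dz":-12,"turn":0,"fingers":1},
  ],
)

```text
clock: 13.55
position: [0.5583, -0.052, 0.1044]
ee_rot: [0.002, 0.99, -0.05, -0.134]
contact_force: [0.3, 0.3, 1.0]
width: 0.0072
```

```bash
python3 -c "from h import *; st()"
```

```text
clock 13.55 u 30.9 y 63.7 z 104.4 yaw -0.104 (rack -0.104) tilt fwd-of-tip u -0.265 y 0.018 width 7.2 force uyz [ 0.2 -0.4  1. ]
```

play_rows(
  series=[
    {"dx":-4,"dy":0,"dz":-6,"turn":0,"fingers":1},
    {"dx":-3,"dy":1,"dz":-5,"turn":0,"fingers":1},
    {"dx":-1,"dy":0,"dz":-4,"turn":0,"fingers":1},
  ],
)

```text
clock: 13.8
position: [0.5523, -0.0516, 0.0934]
ee_rot: [0.002, 0.99, -0.051, -0.131]
contact_force: [-1.4, 0.9, 1.9]
width: 0.0072
```

```bash
python3 -c "from h import *; st()"
```

```text
clock 13.80 u 24.9 y 63.9 z 93.4 yaw -0.104 (rack -0.104) tilt fwd-of-tip u -0.260 y 0.019 width 7.2 force uyz [-1.5 -0.8  1.9]
```

play_rows(
  series=[
    {"dx":-1,"dy":1,"dz":-4,"turn":0,"fingers":1},
    {"dx":0,"dy":1,"dz":-4,"turn":0,"fingers":1},
    {"dx":0,"dy":0,"dz":-4,"turn":0,"fingers":1},
  ],
)

```text
clock: 14.05
position: [0.5519, -0.0508, 0.0907]
ee_rot: [0.005, 0.99, -0.05, -0.131]
contact_force: [-3.6, 3.5, 20.8]
width: 0.0073
```

```bash
python3 -c "from h import *; st()"
```

```text
clock 14.05 u 24.4 y 63.2 z 90.7 yaw -0.104 (rack -0.104) tilt fwd-of-tip u -0.258 y 0.023 width 7.3 force uyz [-4.  -3.1 20.8]
```

play_rows(
  series=[
    {"dx":-4,"dy":0,"dz":2,"turn":0,"fingers":1},
    {"dx":-6,"dy":1,"dz":0,"turn":0,"fingers":1},
    {"dx":-6,"dy":0,"dz":0,"turn":0,"fingers":1},
  ],
  squeeze=25,
)

```text
clock: 14.3
position: [0.5448, -0.0507, 0.096]
ee_rot: [0.005, 0.992, -0.05, -0.119]
contact_force: [8.7, 1.3, -3.2]
width: 0.0074
```

```bash
python3 -c "from h import *; st()"
```

```text
clock 14.30 u 17.3 y 63.8 z 96.0 yaw -0.104 (rack -0.104) tilt fwd-of-tip u -0.236 y 0.023 width 7.4 force uyz [ 8.5 -2.2 -3.2]
```

play_rows(
  series=[
    {"dx":-5,"dy":0,"dz":-5,"turn":0,"fingers":1},
    {"dx":-6,"dy":1,"dz":-5,"turn":0,"fingers":1},
    {"dx":-6,"dy":0,"dz":-4,"turn":0,"fingers":1},
    {"dx":-6,"dy":0,"dz":-4,"turn":0,"fingers":1},
  ],
)

```text
clock: 14.63
position: [0.5428, -0.0508, 0.0911]
ee_rot: [0.006, 0.994, -0.051, -0.093]
contact_force: [5.1, 2.4, 18.2]
width: 0.0072
```

```bash
python3 -c "from h import *; st()"
```

```text
clock 14.63 u 15.4 y 64.1 z 91.1 yaw -0.104 (rack -0.104) tilt fwd-of-tip u -0.184 y 0.023 width 7.2 force uyz [ 4.8 -2.9 18.2]
```

play_rows(
  series=[
    {"dx":-7,"dy":1,"dz":-1,"turn":0,"fingers":1},
    {"dx":-7,"dy":1,"dz":-1,"turn":0,"fingers":1},
    {"dx":-7,"dy":1,"dz":-1,"turn":0,"fingers":1},
    {"dx":-7,"dy":1,"dz":-1,"turn":0,"fingers":1},
    {"dx":-7,"dy":1,"dz":-1,"turn":0,"fingers":1},
  ],
)

```text
clock: 15.05
position: [0.537, -0.0501, 0.0933]
ee_rot: [0.01, 0.997, -0.051, -0.055]
contact_force: [7.3, -0.5, -0.8]
width: 0.0072
```

```bash
python3 -c "from h import *; st()"
```

```text
clock 15.05 u 9.5 y 64.0 z 93.3 yaw -0.104 (rack -0.104) tilt fwd-of-tip u -0.110 y 0.026 width 7.2 force uyz [ 7.3 -0.2 -0.8]
```

play_rows(
  series=[
    {"dx":-7,"dy":1,"dz":-4,"turn":0,"fingers":1},
    {"dx":-7,"dy":1,"dz":-3,"turn":0,"fingers":1},
    {"dx":-7,"dy":1,"dz":-2,"turn":0,"fingers":1},
    {"dx":-7,"dy":1,"dz":-2,"turn":0,"fingers":1},
    {"dx":-7,"dy":1,"dz":-2,"turn":0,"fingers":1},
    {"dx":-7,"dy":1,"dz":-2,"turn":0,"fingers":1},
    {"dx":-7,"dy":1,"dz":-2,"turn":0,"fingers":1},
  ],
)

```text
clock: 15.63
position: [0.5301, -0.0493, 0.0924]
ee_rot: [0.015, 0.999, -0.052, -0.003]
contact_force: [7.1, -0.9, 1.3]
width: 0.0069
```

```bash
python3 -c "from h import *; st()"
```

```text
clock 15.63 u 2.6 y 63.9 z 92.4 yaw -0.105 (rack -0.104) tilt fwd-of-tip u -0.004 y 0.030 width 6.9 force uyz [7.1 0.2 1.3]
```

play_rows(
  series=[
    {"dx":0,"dy":0,"dz":0,"turn":0,"fingers":0.5},
    {"dx":0,"dy":0,"dz":0,"turn":0,"fingers":0.2},
    {"dx":0,"dy":0,"dz":0,"turn":0,"fingers":0},
    {"dx":0,"dy":0,"dz":0,"turn":0,"fingers":0},
    {"dx":0,"dy":0,"dz":0,"turn":0,"fingers":0},
  ],
)

```text
clock: 16.05
position: [0.5291, -0.0489, 0.0926]
ee_rot: [0.015, 0.999, -0.053, -0.003]
contact_force: [1.1, 0.4, 0.2]
width: 0.0426
```

```bash
python3 -c "
from h import *
st()
duo('p10.png',(178,140,130,118),None,5)"; python3 pf.py wide_mid 130 4,58,22,-0.17,0
```

```text
clock 16.05 u 1.5 y 63.6 z 92.6 yaw -0.105 (rack -0.104) tilt fwd-of-tip u -0.005 y 0.030 width 42.6 force uyz [ 1.  -0.6  0.2]
clock 16.15 u 1.6 y 63.7 z 92.5 yaw -0.105 (rack -0.104) tilt fwd-of-tip u -0.005 y 0.030 width 42.9 force uyz [-0.8  0.5  1. ]
p 0.66 [230.6, 205.9] pred [226.08617336 203.94520346] area 1133 1801.8125
mask box 204 249 178 226
pred corners [[246.0, 230.2], [250.5, 192.9], [204.2, 213.4], [206.8, 176.9], [244.5, 231.5], [249.0, 194.1], [202.6, 214.6], [205.1, 178.0]]
y 53.9 zfoot 31.4 tilt -0.007 roll -0.036 IoU 0.665
```

View pics/p10.png

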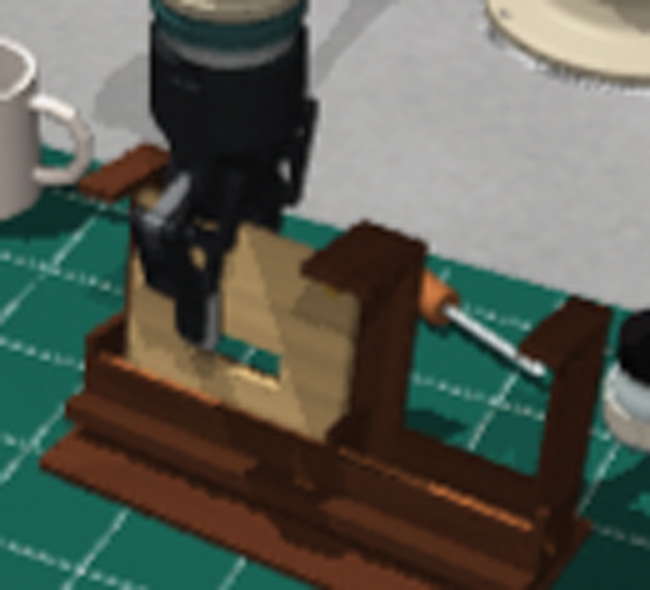

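play_rows(
  series=[
    {"dx":-10,"dy":1,"dz":0,"turn":0,"fingers":0},
    {"dx":-8,"dy":1,"dz":0,"turn":0,"fingers":0},
    {"dx":-4,"dy":0,"dz":0,"turn":0,"fingers":0},
    {"dx":-3,"dy":0,"dz":0,"turn":0,"fingers":0},
    {"dx":-3,"dy":0,"dz":0,"turn":0,"fingers":0},
  ],
)

```text
clock: 16.67
position: [0.5019, -0.0469, 0.0928]
ee_rot: [0.015, 0.999, -0.053, 0.001]
contact_force: [10.6, 0.6, -4.8]
width: 0.0426
```

```bash
python3 -c "from h import *; st()"
```

```text
clock 16.67 u -25.7 y 64.4 z 92.8 yaw -0.105 (rack -0.104) tilt fwd-of-tip u 0.003 y 0.029 width 42.6 force uyz [10.5 -1.7 -4.8]
```

play_rows(
  series=[
    {"dx":10,"dy":0,"dz":0,"turn":0,"fingers":0},
    {"dx":0,"dy":0,"dz":15,"turn":0,"fingers":0},
    {"dx":0,"dy":0,"dz":30,"turn":0,"fingers":0},
    {"dx":0,"dy":2,"dz":25,"turn":0,"fingers":0},
    {"dx":0,"dy":2,"dz":5,"turn":0,"fingers":0.6},
    {"dx":0,"dy":0,"dz":0,"turn":0,"fingers":1},
    {"dx":0,"dy":0,"dz":0,"turn":0,"fingers":1},
  ],
)

```text
clock: 17.25
position: [0.5117, -0.0427, 0.17]
ee_rot: [0.015, 0.998, -0.053, -0.0]
contact_force: [-0.4, -0.6, -0.3]
width: 0.0068
```

```bash
python3 -c "from h import *; st()"; python3 pf.py wide_mid 130 4,58,22,-0.17,0
```

```text
clock 17.25 u -16.4 y 59.3 z 170.0 yaw -0.106 (rack -0.104) tilt fwd-of-tip u 0.001 y 0.029 width 6.8 force uyz [-0.3  0.6 -0.3]
clock 17.25 u -16.4 y 59.3 z 170.0 yaw -0.106 (rack -0.104) tilt fwd-of-tip u 0.001 y 0.029 width 6.8 force uyz [-0.3  0.6 -0.3]
p 0.81 [223.1, 202.4] pred [226.08617336 203.94520346] area 1567 1801.8125
mask box 204 249 178 227
pred corners [[246.0, 230.2], [250.5, 192.9], [204.2, 213.4], [206.8, 176.9], [244.5, 231.5], [249.0, 194.1], [202.6, 214.6], [205.1, 178.0]]
y 54.5 zfoot 30.6 tilt -0.050 roll -0.013 IoU 0.903
```

play_rows(
  series=[
    {"dx":0,"dy":0,"dz":-15,"turn":0,"fingers":1},
    {"dx":0,"dy":0,"dz":-9,"turn":0,"fingers":1},
    {"dx":0,"dy":0,"dz":-5,"turn":0,"fingers":1},
    {"dx":0,"dy":0,"dz":-3,"turn":0,"fingers":1},
  ],
)

```text
clock: 17.68
position: [0.5135, -0.0431, 0.1407]
ee_rot: [0.015, 0.998, -0.053, 0.001]
contact_force: [-7.1, 1.8, 38.7]
width: 0.0
```

```bash
python3 -c "from h import *; st()"
```

```text
clock 17.68 u -14.6 y 59.5 z 140.7 yaw -0.106 (rack -0.104) tilt fwd-of-tip u 0.004 y 0.029 width 0.0 force uyz [-7.2 -1.1 38.7]
```

play_rows(
  series=[
    {"dx":0,"dy":0,"dz":15,"turn":0,"fingers":1},
    {"dx":0,"dy":0,"dz":35,"turn":0,"fingers":1},
    {"dx":0,"dy":0,"dz":40,"turn":0,"fingers":0},
    {"dx":5,"dy":20,"dz":10,"turn":0.02,"fingers":0},
    {"dx":6,"dy":35,"dz":0,"turn":0.02,"fingers":0},
    {"dx":6,"dy":35,"dz":0,"turn":0.02,"fingers":0},
    {"dx":6,"dy":35,"dz":0,"turn":0.02,"fingers":0},
    {"dx":6,"dy":35,"dz":0,"turn":0.02,"fingers":0},
    {"dx":6,"dy":35,"dz":0,"turn":0.02,"fingers":0},
    {"dx":6,"dy":35,"dz":0,"turn":0.02,"fingers":0},
    {"dx":6,"dy":35,"dz":0,"turn":0.02,"fingers":0},
    {"dx":6,"dy":30,"dz":0,"turn":0.02,"fingers":0},
    {"dx":6,"dy":18,"dz":0,"turn":0.02,"fingers":0},
    {"dx":0,"dy":5,"dz":0,"turn":0,"fingers":0},
    {"dx":0,"dy":0,"dz":0,"turn":0,"fingers":0},
  ],
)

```text
clock: 18.93
position: [0.568, 0.2878, 0.2309]
ee_rot: [0.018, 0.999, 0.049, -0.008]
contact_force: [0.1, -1.0, -0.5]
width: 0.0432
```

```bash
python3 pf.py wide_mid 130 4,58,22,-0.17,0
```

```text
clock 18.93 u 5.3 y -275.3 z 230.9 yaw 0.097 (rack -0.104) tilt fwd-of-tip u -0.011 y 0.038 width 43.2 force uyz [ 0.2  1.  -0.5]
p 0.83 [226.3, 202.4] pred [226.08617336 203.94520346] area 1569 1801.8125
mask box 204 249 178 227
pred corners [[246.0, 230.2], [250.5, 192.9], [204.2, 213.4], [206.8, 176.9], [244.5, 231.5], [249.0, 194.1], [202.6, 214.6], [205.1, 178.0]]
y 53.1 zfoot 31.7 tilt -0.048 roll -0.006 IoU 0.907
```

play_rows(
  series=[
    {"dx":7,"dy":3,"dz":-15,"turn":0,"fingers":0},
    {"dx":0,"dy":0,"dz":-35,"turn":0,"fingers":0},
    {"dx":0,"dy":0,"dz":-35,"turn":0,"fingers":0},
    {"dx":0,"dy":0,"dz":-15,"turn":0,"fingers":0},
    {"dx":0,"dy":0,"dz":0,"turn":0,"fingers":0},
  ],
)

```text
clock: 19.45
position: [0.5755, 0.28, 0.1314]
ee_rot: [0.019, 0.999, 0.043, -0.006]
contact_force: [-0.9, 0.2, -0.2]
width: 0.0426
```

play_rows(
  series=[
    {"dx":2,"dy":13,"dz":0,"turn":0.014,"fingers":0},
    {"dx":0,"dy":2,"dz":-12,"turn":0,"fingers":0},
    {"dx":0,"dy":1,"dz":-15,"turn":0,"fingers":0},
    {"dx":0,"dy":0,"dz":-3,"turn":0,"fingers":0},
    {"dx":0,"dy":0,"dz":0,"turn":0,"fingers":0},
  ],
)

```text
clock: 19.87
position: [0.5805, 0.2946, 0.1044]
ee_rot: [0.019, 0.999, 0.048, -0.002]
contact_force: [0.1, 0.3, 0.6]
width: 0.0429
```

play_rows(
  series=[
    {"dx":-2,"dy":0,"dz":-4,"turn":0,"fingers":0},
    {"dx":-8,"dy":-1,"dz":0,"turn":0,"fingers":0},
    {"dx":-8,"dy":-1,"dz":0,"turn":0,"fingers":0},
    {"dx":-8,"dy":-1,"dz":0,"turn":0,"fingers":0.1},
    {"dx":-8,"dy":-1,"dz":0,"turn":0,"fingers":0.2},
    {"dx":-8,"dy":-1,"dz":0,"turn":0,"fingers":0.35},
    {"dx":-2,"dy":0,"dz":0,"turn":0,"fingers":0.45},
    {"dx":0,"dy":0,"dz":0,"turn":0,"fingers":0.5},
  ],
)

```text
clock: 20.53
position: [0.5346, 0.2899, 0.1056]
ee_rot: [0.018, 0.999, 0.049, 0.003]
contact_force: [1.6, 0.3, -1.3]
width: 0.0218
```

play_rows(
  series=[
    {"dx":-4,"dy":0,"dz":-2,"turn":0,"fingers":0.55},
    {"dx":-2,"dy":0,"dz":-2,"turn":0,"fingers":0.65},
    {"dx":0,"dy":0,"dz":0,"turn":0,"fingers":1},
    {"dx":0,"dy":0,"dz":0,"turn":0,"fingers":1},
    {"dx":0,"dy":0,"dz":0,"turn":0,"fingers":1},
    {"dx":0,"dy":0,"dz":0,"turn":0,"fingers":1},
  ],
  squeeze=40,
)

```text
clock: 21.03
position: [0.5265, 0.2902, 0.1032]
ee_rot: [0.017, 0.999, 0.049, 0.002]
contact_force: [1.0, -0.9, 2.5]
width: 0.0076
```

play_rows(
  series=[
    {"dx":0,"dy":0,"dz":10,"turn":0,"fingers":1},
    {"dx":0,"dy":0,"dz":20,"turn":0,"fingers":1},
    {"dx":0,"dy":0,"dz":30,"turn":0,"fingers":1},
    {"dx":0,"dy":0,"dz":35,"turn":0,"fingers":1},
    {"dx":0,"dy":0,"dz":35,"turn":0,"fingers":1},
    {"dx":-5,"dy":-15,"dz":25,"turn":-0.02,"fingers":1},
    {"dx":-8,"dy":-30,"dz":0,"turn":-0.04,"fingers":1},
    {"dx":-8,"dy":-35,"dz":0,"turn":-0.04,"fingers":1},
    {"dx":-8,"dy":-35,"dz":0,"turn":-0.04,"fingers":1},
    {"dx":-8,"dy":-35,"dz":0,"turn":-0.04,"fingers":1},
    {"dx":-6,"dy":-25,"dz":0,"turn":-0.02,"fingers":1},
    {"dx":0,"dy":0,"dz":0,"turn":0,"fingers":1},
  ],
  squeeze=60,
)

```text
clock: 22.03
position: [0.4728, 0.1102, 0.2636]
ee_rot: [0.017, 0.998, -0.054, -0.01]
contact_force: [-0.7, -0.2, -0.8]
width: 0.0072
```

```bash
python3 -c "from h import *; st()"
```

```text
clock 22.03 u -71.0 y -88.8 z 263.6 yaw -0.109 (rack -0.104) tilt fwd-of-tip u -0.018 y 0.035 width 7.2 force uyz [-0.6  0.3 -0.8]
```

play_rows(
  series=[
    {"dx":0,"dy":-12,"dz":-20,"turn":0,"fingers":1},
    {"dx":0,"dy":0,"dz":-40,"turn":0,"fingers":1},
    {"dx":0,"dy":0,"dz":-35,"turn":0,"fingers":1},
    {"dx":3,"dy":0,"dz":-25,"turn":0,"fingers":1},
    {"dx":8,"dy":-1,"dz":-5,"turn":0,"fingers":1},
    {"dx":8,"dy":-1,"dz":0,"turn":0,"fingers":1},
    {"dx":0,"dy":0,"dz":0,"turn":0,"fingers":1},
  ],
)

```text
clock: 22.62
position: [0.4914, 0.0967, 0.1386]
ee_rot: [0.015, 0.998, -0.057, -0.01]
contact_force: [0.4, 1.1, 0.2]
width: 0.0075
```

```bash
python3 -c "from h import *; st()"
```

```text
clock 22.62 u -51.1 y -77.2 z 138.6 yaw -0.114 (rack -0.104) tilt fwd-of-tip u -0.018 y 0.030 width 7.5 force uyz [ 0.2 -1.1  0.2]
```

play_rows(
  series=[
    {"dx":7,"dy":-1,"dz":0,"turn":0.01,"fingers":1},
    {"dx":7,"dy":-1,"dz":0,"turn":0,"fingers":1},
    {"dx":7,"dy":-2,"dz":0,"turn":0,"fingers":1},
    {"dx":7,"dy":-2,"dz":0,"turn":0,"fingers":1},
    {"dx":7,"dy":-2,"dz":0,"turn":0,"fingers":1},
    {"dx":7,"dy":-2,"dz":0,"turn":0,"fingers":1},
    {"dx":7,"dy":-2,"dz":0,"turn":0,"fingers":1},
    {"dx":7,"dy":-2,"dz":0,"turn":0,"fingers":1},
    {"dx":7,"dy":-2,"dz":0,"turn":0,"fingers":1},
    {"dx":7,"dy":-2,"dz":0,"turn":0,"fingers":1},
  ],
)

```text
clock: 23.45
position: [0.505, 0.0955, 0.1411]
ee_rot: [0.003, 0.996, -0.052, -0.078]
contact_force: [-14.3, 4.8, -0.2]
width: 0.0074
```

```bash
python3 -c "from h import *; st()"
```

```text
clock 23.45 u -37.4 y -77.5 z 141.1 yaw -0.105 (rack -0.104) tilt fwd-of-tip u -0.155 y 0.014 width 7.4 force uyz [-14.7  -3.3  -0.2]
```

play_rows(
  series=[
    {"dx":7,"dy":-1,"dz":0,"turn":0,"fingers":1},
    {"dx":7,"dy":-1,"dz":0,"turn":0,"fingers":1},
    {"dx":7,"dy":-1,"dz":0,"turn":0,"fingers":1},
    {"dx":7,"dy":-1,"dz":0,"turn":0,"fingers":1},
    {"dx":7,"dy":-1,"dz":0,"turn":0,"fingers":1},
    {"dx":7,"dy":-1,"dz":0,"turn":0,"fingers":1},
    {"dx":7,"dy":-1,"dz":0,"turn":0,"fingers":1},
    {"dx":7,"dy":-1,"dz":0,"turn":0,"fingers":1},
    {"dx":7,"dy":-1,"dz":0,"turn":0,"fingers":1},
    {"dx":7,"dy":-1,"dz":0,"turn":0,"fingers":1},
    {"dx":7,"dy":-1,"dz":0,"turn":0,"fingers":1},
    {"dx":7,"dy":-1,"dz":0,"turn":0,"fingers":1},
    {"dx":7,"dy":-1,"dz":0,"turn":0,"fingers":1},
    {"dx":-10,"dy":1,"dz":0,"turn":0,"fingers":1},
    {"dx":-10,"dy":1,"dz":20,"turn":0,"fingers":1},
    {"dx":0,"dy":0,"dz":35,"turn":0,"fingers":1},
    {"dx":0,"dy":0,"dz":40,"turn":0,"fingers":1},
    {"dx":0,"dy":0,"dz":30,"turn":0,"fingers":1},
    {"dx":0,"dy":0,"dz":0,"turn":0,"fingers":1},
  ],
)

```text
clock: 25.03
position: [0.4855, 0.0982, 0.2758]
ee_rot: [-0.001, 0.98, -0.047, -0.191]
contact_force: [2.0, 0.6, 0.3]
width: 0.0072
```

```bash
python3 -c "from h import *; st()"
```

```text
clock 25.03 u -57.1 y -78.1 z 275.8 yaw -0.100 (rack -0.104) tilt fwd-of-tip u -0.374 y 0.019 width 7.2 force uyz [ 2.  -0.8  0.3]
```

play_rows(
  series=[
    {"dx":25,"dy":-2,"dz":0,"turn":0,"fingers":1},
    {"dx":35,"dy":-3,"dz":0,"turn":0,"fingers":1},
    {"dx":30,"dy":-3,"dz":0,"turn":0,"fingers":1},
    {"dx":18,"dy":-2,"dz":0,"turn":0,"fingers":1},
    {"dx":5,"dy":-1,"dz":-20,"turn":0,"fingers":1},
    {"dx":0,"dy":0,"dz":-30,"turn":0,"fingers":1},
    {"dx":-2,"dy":0,"dz":-25,"turn":0,"fingers":1},
    {"dx":0,"dy":0,"dz":0,"turn":0,"fingers":1},
  ],
)

```text
clock: 25.7
position: [0.6119, 0.0866, 0.2099]
ee_rot: [-0.002, 0.984, -0.046, -0.172]
contact_force: [-1.3, 0.2, -1.2]
width: 0.0071
```

```bash
python3 pf.py narrow_mid 100 47,-75,125,0.35,0
```

```text
clock 25.70 u 69.8 y -79.8 z 209.9 yaw -0.096 (rack -0.104) tilt fwd-of-tip u -0.338 y 0.015 width 7.1 force uyz [-1.3 -0.1 -1.2]
p 0.64 [271.4, 203.5] pred [258.72293403 204.55771164] area 817 1195.5
mask box 237 283 179 221
pred corners [[281.7, 224.1], [276.5, 196.7], [244.1, 209.7], [236.0, 182.2], [280.1, 226.8], [274.8, 199.6], [242.4, 212.3], [234.2, 184.9]]
y -81.7 zfoot 139.3 tilt 0.371 roll 0.014 IoU 0.653
```

```bash
python3 -c "
from h import *
duo('p11.png',(198,150,110,110),None,5.4)"
```

```text
(no output)
```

View pics/p11.png

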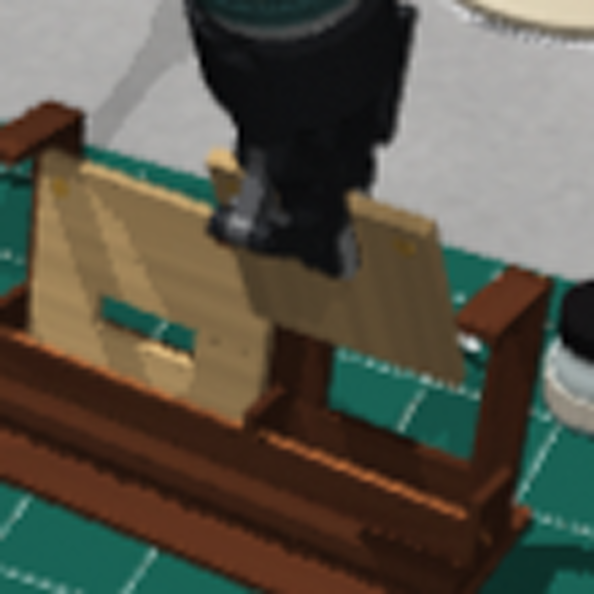

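```bash
python3 - <<'E'
from h import *
from scipy.optimize import least_squares
p=np.load('rack.npy');F=np.array([np.cos(p[2]),np.sin(p[2]),0]);Y=np.array([F[1],-F[0],0]);Z=np.array([0,0,1.])
d=get_image('scene'); P=lambda u,y,z:proj(d,np.array([p[0],p[1],0])+(u*F+y*Y+z*Z)/1000)[0]
obs=np.array([[283.2,220.7],[245.4,207.]])
for du in(-.9,):
  o=obs-[du,0]
  f=least_squares(lambda v:np.concatenate([P(47.2,v[0]-50,v[1]+v[2])-o[0],P(47.2,v[0]+50,v[1]-v[2])-o[1]]),[-75,135,0]);print(f.x,f.fun)
print('crest R pred',P(23.6,-128,47.4),'seen',(198+467/5.4-.4,150+517/5.4-.4)); print('mid wall crest',P(23.6,-15,54.),'hood tip',P(26.7,-134,157.2),'seen?')
E
```

```text
[-82.54162312 141.57441011   1.10245065] [ 0.20914447  0.01757311 -0.23011123 -0.00488139]
crest R pred [284.49834964 244.87980699] seen (284.0814814814815, 245.34074074074073)
mid wall crest [244.21777801 226.74607381] hood tip [289.37195149 211.0469411 ] seen?
```

play_rows(
  series=[
    {"dx":-10,"dy":-6,"dz":-5,"turn":-0.008,"fingers":1},
    {"dx":-8,"dy":1,"dz":-20,"turn":0,"fingers":1},
    {"dx":-8,"dy":1,"dz":-20,"turn":0,"fingers":1},
    {"dx":-5,"dy":1,"dz":-15,"turn":0,"fingers":1},
    {"dx":0,"dy":0,"dz":0,"turn":0,"fingers":1},
  ],
)

```text
clock: 26.37
position: [0.5866, 0.0842, 0.1647]
ee_rot: [-0.004, 0.986, -0.05, -0.157]
contact_force: [-0.7, -1.3, -1.9]
width: 0.0069
```

```bash
python3 -c "from h import *; st()"
```

```text
clock 26.37 u 44.9 y -74.7 z 164.7 yaw -0.102 (rack -0.104) tilt fwd-of-tip u -0.309 y 0.009 width 6.9 force uyz [-0.6  1.4 -1.9]
```

play_rows(
  series=[
    {"dx":-3,"dy":0,"dz":-15,"turn":0,"fingers":1},
    {"dx":-4,"dy":0,"dz":-18,"turn":0,"fingers":1},
    {"dx":-3,"dy":0,"dz":-8,"turn":0,"fingers":1},
  ],
)

```text
clock: 26.62
position: [0.5811, 0.0844, 0.1302]
ee_rot: [-0.004, 0.988, -0.049, -0.149]
contact_force: [-0.4, 0.5, -0.5]
width: 0.0073
```

```bash
python3 -c "from h import *; st()"
```

```text
clock 26.62 u 39.4 y -74.4 z 130.2 yaw -0.101 (rack -0.104) tilt fwd-of-tip u -0.295 y 0.007 width 7.3 force uyz [-0.4 -0.5 -0.5]
```

play_rows(
  series=[
    {"dx":-6,"dy":0,"dz":-10,"turn":0,"fingers":1},
    {"dx":-5,"dy":0,"dz":-11,"turn":0,"fingers":1},
    {"dx":-3,"dy":0,"dz":-6,"turn":0,"fingers":1},
    {"dx":-1,"dy":0,"dz":-4,"turn":0,"fingers":1},
  ],
)

```text
clock: 26.95
position: [0.5696, 0.0845, 0.1036]
ee_rot: [-0.005, 0.988, -0.049, -0.144]
contact_force: [-0.2, 0.4, -1.1]
width: 0.0076
```

```bash
python3 -c "from h import *; st()"
```

```text
clock 26.95 u 28.0 y -73.3 z 103.6 yaw -0.100 (rack -0.104) tilt fwd-of-tip u -0.285 y 0.006 width 7.6 force uyz [-0.2 -0.4 -1.1]
```

play_rows(
  series=[
    {"dx":0,"dy":0,"dz":-4,"turn":0,"fingers":1},
    {"dx":0,"dy":0,"dz":-4,"turn":0,"fingers":1},
    {"dx":0,"dy":0,"dz":-3,"turn":0,"fingers":1},
  ],
)

```text
clock: 27.2
position: [0.5709, 0.0853, 0.0995]
ee_rot: [-0.005, 0.988, -0.05, -0.143]
contact_force: [-2.6, 0.2, 11.2]
width: 0.0071
```

```bash
python3 -c "from h import *; st()"
```

```text
clock 27.20 u 29.2 y -74.2 z 99.5 yaw -0.101 (rack -0.104) tilt fwd-of-tip u -0.283 y 0.005 width 7.1 force uyz [-2.6  0.  11.2]
```

play_rows(
  series=[
    {"dx":-5,"dy":0,"dz":0,"turn":0,"fingers":1},
    {"dx":-6,"dy":0,"dz":-3,"turn":0,"fingers":1},
    {"dx":-6,"dy":0,"dz":-4,"turn":0,"fingers":1},
    {"dx":-6,"dy":1,"dz":-4,"turn":0,"fingers":1},
    {"dx":-7,"dy":1,"dz":-4,"turn":0,"fingers":1},
    {"dx":-7,"dy":1,"dz":-3,"turn":0,"fingers":1},
    {"dx":-7,"dy":1,"dz":-2,"turn":0,"fingers":1},
  ],
  squeeze=25,
)

```text
clock: 27.78
position: [0.5599, 0.0862, 0.1011]
ee_rot: [-0.004, 0.994, -0.049, -0.101]
contact_force: [6.5, -0.9, 1.0]
width: 0.0074
```

```bash
python3 -c "from h import *; st()"
```

```text
clock 27.78 u 18.1 y -73.9 z 101.1 yaw -0.098 (rack -0.104) tilt fwd-of-tip u -0.201 y 0.003 width 7.4 force uyz [6.5 0.3 1. ]
```

play_rows(
  series=[
    {"dx":-7,"dy":1,"dz":-3,"turn":0,"fingers":1},
    {"dx":-7,"dy":1,"dz":-3,"turn":0,"fingers":1},
    {"dx":-7,"dy":1,"dz":-2,"turn":0,"fingers":1},
    {"dx":-7,"dy":1,"dz":-2,"turn":0,"fingers":1},
    {"dx":-7,"dy":1,"dz":-2,"turn":0,"fingers":1},
    {"dx":-7,"dy":1,"dz":-2,"turn":0,"fingers":1},
    {"dx":-7,"dy":1,"dz":-2,"turn":0,"fingers":1},
    {"dx":-7,"dy":1,"dz":-2,"turn":0,"fingers":1},
    {"dx":-7,"dy":1,"dz":-2,"turn":0,"fingers":1},
    {"dx":-7,"dy":1,"dz":-2,"turn":0,"fingers":1},
  ],
)

```text
clock: 28.62
position: [0.5484, 0.0874, 0.1029]
ee_rot: [0.0, 0.998, -0.049, -0.027]
contact_force: [6.7, -1.1, 2.2]
width: 0.0071
```

```bash
python3 -c "from h import *; st()"
```

```text
clock 28.62 u 6.6 y -73.9 z 102.9 yaw -0.097 (rack -0.104) tilt fwd-of-tip u -0.054 y 0.004 width 7.1 force uyz [6.8 0.4 2.2]
```

play_rows(
  series=[
    {"dx":-7,"dy":1,"dz":-4,"turn":0,"fingers":1},
    {"dx":-7,"dy":1,"dz":-4,"turn":0,"fingers":1},
    {"dx":-7,"dy":1,"dz":-3,"turn":0,"fingers":1},
    {"dx":-7,"dy":1,"dz":-3,"turn":0,"fingers":1},
    {"dx":0,"dy":0,"dz":0,"turn":0,"fingers":0.5},
    {"dx":0,"dy":0,"dz":0,"turn":0,"fingers":0.2},
    {"dx":0,"dy":0,"dz":0,"turn":0,"fingers":0},
    {"dx":0,"dy":0,"dz":0,"turn":0,"fingers":0},
    {"dx":0,"dy":0,"dz":0,"turn":0,"fingers":0},
  ],
)

```text
clock: 29.37
position: [0.5437, 0.0883, 0.103]
ee_rot: [0.001, 0.999, -0.049, 0.003]
contact_force: [-0.2, -0.6, 0.4]
width: 0.0427
```

```bash
python3 -c "from h import *; st()"; python3 pf.py narrow_mid 100 4,-73,22,-0.17,0
```

```text
clock 29.37 u 1.9 y -74.3 z 103.0 yaw -0.098 (rack -0.104) tilt fwd-of-tip u 0.005 y 0.002 width 42.7 force uyz [-0.1  0.6  0.4]
clock 29.37 u 1.9 y -74.3 z 103.0 yaw -0.098 (rack -0.104) tilt fwd-of-tip u 0.005 y 0.002 width 42.7 force uyz [-0.1  0.6  0.4]
p 0.88 [277.5, 225.9] pred [270.93947826 221.12208002] area 1068 1570.0
mask box 251 292 203 243
pred corners [[286.3, 246.3], [292.8, 208.3], [251.4, 232.3], [256.2, 194.9], [284.9, 247.8], [291.4, 209.6], [249.9, 233.7], [254.6, 196.1]]
y -74.5 zfoot 30.8 tilt 0.079 roll -0.080 IoU 0.714
```

play_rows(
  series=[
    {"dx":-10,"dy":1,"dz":0,"turn":0,"fingers":0},
    {"dx":-8,"dy":1,"dz":0,"turn":0,"fingers":0},
    {"dx":-4,"dy":0,"dz":0,"turn":0,"fingers":0},
    {"dx":-4,"dy":0,"dz":0,"turn":0,"fingers":0},
    {"dx":-4,"dy":0,"dz":0,"turn":0,"fingers":0},
  ],
)

```text
clock: 29.88
position: [0.5145, 0.0905, 0.1024]
ee_rot: [0.001, 0.999, -0.049, 0.006]
contact_force: [12.5, -0.7, -7.1]
width: 0.0428
```

```bash
python3 -c "from h import *; st()"
```

```text
clock 29.88 u -27.4 y -73.5 z 102.4 yaw -0.097 (rack -0.104) tilt fwd-of-tip u 0.012 y 0.002 width 42.8 force uyz [12.5 -0.6 -7.1]
```

play_rows(
  series=[
    {"dx":11,"dy":-1,"dz":0,"turn":0,"fingers":0},
    {"dx":0,"dy":0,"dz":15,"turn":0,"fingers":0},
    {"dx":0,"dy":0,"dz":30,"turn":0,"fingers":0},
    {"dx":0,"dy":0,"dz":18,"turn":0,"fingers":0},
    {"dx":0,"dy":0,"dz":0,"turn":0,"fingers":1},
    {"dx":0,"dy":0,"dz":0,"turn":0,"fingers":1},
    {"dx":0,"dy":0,"dz":0,"turn":0,"fingers":1},
    {"dx":0,"dy":0,"dz":0,"turn":0,"fingers":1},
  ],
)

```text
clock: 30.55
position: [0.525, 0.0891, 0.1661]
ee_rot: [0.001, 0.999, -0.049, 0.004]
contact_force: [0.7, 0.0, 1.0]
width: 0.0003
```

```bash
python3 -c "from h import *; st()"; python3 pf.py narrow_mid 100 4,-73,22,-0.17,0
```

```text
clock 30.55 u -16.9 y -73.2 z 166.1 yaw -0.097 (rack -0.104) tilt fwd-of-tip u 0.009 y 0.002 width 0.3 force uyz [ 0.7 -0.1  1. ]
clock 30.55 u -16.9 y -73.2 z 166.1 yaw -0.097 (rack -0.104) tilt fwd-of-tip u 0.009 y 0.002 width 0.3 force uyz [ 0.7 -0.1  1. ]
p 0.81 [269.6, 220.6] pred [270.93947826 221.12208002] area 1326 1570.0
mask box 251 291 197 243
pred corners [[286.3, 246.3], [292.8, 208.3], [251.4, 232.3], [256.2, 194.9], [284.9, 247.8], [291.4, 209.6], [249.9, 233.7], [254.6, 196.1]]
y -74.8 zfoot 33.5 tilt -0.005 roll -0.040 IoU 0.890
```

Press lightly on the top edge to confirm the seating height (expected contact at TCP z ≈ 140.5).

play_rows(
  series=[
    {"dx":0,"dy":0,"dz":-14,"turn":0,"fingers":1},
    {"dx":0,"dy":0,"dz":-8,"turn":0,"fingers":1},
    {"dx":0,"dy":0,"dz":-3,"turn":0,"fingers":1},
    {"dx":0,"dy":0,"dz":-2,"turn":0,"fingers":1},
  ],
)

```text
clock: 30.98
position: [0.5267, 0.089, 0.1407]
ee_rot: [0.001, 0.999, -0.049, 0.006]
contact_force: [-4.9, -0.0, 27.0]
width: -0.0003
```

```bash
python3 -c "from h import *; st()"
```

```text
clock 30.98 u -15.2 y -73.3 z 140.7 yaw -0.097 (rack -0.104) tilt fwd-of-tip u 0.012 y 0.002 width -0.3 force uyz [-4.8  0.5 27. ]
```

Contact height is 140.7, the same as the wide one, so the narrow one is seated. Now I withdraw and take a last look.

play_rows(
  series=[
    {"dx":0,"dy":0,"dz":15,"turn":0,"fingers":1},
    {"dx":0,"dy":0,"dz":35,"turn":0,"fingers":1},
    {"dx":0,"dy":0,"dz":40,"turn":0,"fingers":1},
    {"dx":-35,"dy":0,"dz":20,"turn":0,"fingers":1},
    {"dx":-40,"dy":0,"dz":10,"turn":0,"fingers":1},
    {"dx":-40,"dy":0,"dz":0,"turn":0,"fingers":1},
    {"dx":-40,"dy":0,"dz":0,"turn":0,"fingers":1},
    {"dx":0,"dy":0,"dz":0,"turn":0,"fingers":1},
    {"dx":0,"dy":0,"dz":0,"turn":0,"fingers":1},
  ],
)

```text
clock: 31.73
position: [0.365, 0.0885, 0.2624]
ee_rot: [0.002, 0.999, -0.049, 0.004]
contact_force: [0.5, 0.4, 0.7]
width: -0.0004
```

```bash
python3 - <<'E'
from h import *
st(); d=get_image('scene'); e=get_image('top')
a=cv2.resize(d['pixels'][140:275,175:310,::-1],(580,580),interpolation=cv2.INTER_CUBIC)
b=cv2.resize(e['pixels'][70:260,80:430,::-1],None,fx=.62,fy=.62,interpolation=cv2.INTER_AREA)
c=np.zeros((580,b.shape[1],3),np.uint8); c[:b.shape[0]]=b
cv2.imwrite('pics/p12.png',np.hstack([a,c])[:, :800])
for l in ['glue_jar','spool','tin','wax','awl','weight','mug']:
    for n,q in(('scene',d),('top',e)):
        m=masks_of(q,l)
        if m: print(l,n,np.round(m[0]['xy']),round(m[0]['p'],2))
E
python3 pf.py wide_mid 130 4,58,22,-0.17,0; python3 pf.py narrow_mid 100 4,-73,22,-0.17,0
```

```text
clock 31.73 u -175.9 y -56.0 z 262.4 yaw -0.098 (rack -0.104) tilt fwd-of-tip u 0.007 y 0.003 width -0.4 force uyz [ 0.5 -0.4  0.7]
glue_jar scene [312. 216.] 0.75
glue_jar top [259. 162.] 0.4
spool top [327. 219.] 0.76
tin scene [275. 296.] 0.63
tin top [195.  99.] 0.88
wax scene [157. 258.] 0.81
awl top [268. 236.] 0.82
weight scene [201. 279.] 0.57
weight top [258.  89.] 0.59
mug scene [175. 167.] 0.7
mug top [385. 233.] 0.86
clock 32.53 u -174.6 y -56.1 z 262.2 yaw -0.098 (rack -0.104) tilt fwd-of-tip u 0.006 y 0.003 width -0.3 force uyz [-0.   0.5  0.5]
p 0.73 [225.0, 204.2] pred [226.08617336 203.94520346] area 1564 1801.8125
mask box 204 249 178 227
pred corners [[246.0, 230.2], [250.5, 192.9], [204.2, 213.4], [206.8, 176.9], [244.5, 231.5], [249.0, 194.1], [202.6, 214.6], [205.1, 178.0]]
y 54.0 zfoot 31.3 tilt -0.038 roll -0.022 IoU 0.909
clock 32.63 u -174.7 y -56.1 z 262.2 yaw -0.098 (rack -0.104) tilt fwd-of-tip u 0.006 y 0.003 width -0.2 force uyz [-0.4  1.   0.2]
p 0.58 [271.5, 220.4] pred [270.93947826 221.12208002] area 1306 1570.0
mask box 252 291 197 243
pred corners [[286.3, 246.3], [292.8, 208.3], [251.4, 232.3], [256.2, 194.9], [284.9, 247.8], [291.4, 209.6], [249.9, 233.7], [254.6, 196.1]]
y -75.6 zfoot 32.1 tilt -0.008 roll -0.049 IoU 0.882
```

View pics/p12.png

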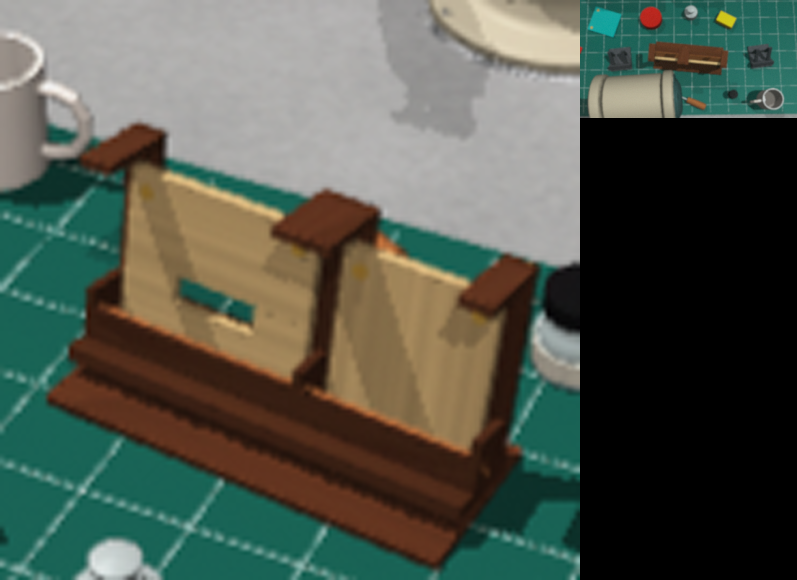

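Both templates stand down in their slots under the hoods and lean back against the posts, and nothing else has moved. In the picture the wide plate spans about (125–320, 165–375) and the narrow one (330–500, 240–450). I'm handing the job in.

```bash
python3 -c "
from rig import *
print(sign_off())"
```

```text
the job is handed in; nothing more can be done
None
```

Both templates are in the rack, the wide one in the wide bay first, then the narrow one. Each stands down in its slot and leans back on the posts. I let go of both and handed the job in at about 32.6 s.

**How it was done:** The moves could not tilt the tool directly. I drew each plate upright on its easel and gripped it. Pressing it against the backs of the rack's posts then tilted the tool to about 20° (about 15 N at the readings). Each plate went in foot first under the hoods with its top about 15–16° forward of vertical. I swung it back, released it, drew it onto the posts with a finger and pressed its top edge.

**Last checks:**
- **Seating:** the fingertips met both top edges at a tool height of 140.7 mm, against about 140.5 mm expected for a fully seated plate.
- **Lean:** the finger met each front face within about 2 mm of where a plate on the posts should be.
- **Final picture:** both plates are in their slots under the hoods with the gripper well clear. The bystanders show where they were, within a few pixels.

**Checks that disagreed:**
- The silhouette fit of the plates' tilt and foot height did not match the seated pose: 0 to 2° of lean instead of 10°, and the foot 9–10 mm too high. The front wall hides their feet, so I trusted the contact heights and the picture.
- Before insertion, camera and arm differed by about 5 mm on the narrow plate's sideways position; I aimed between them and it went in.
- The first approach, upright against the hoods, did not work, so I backed off. The highest force I read was 38.7 N, from the fingertips on the wide plate's top edge. I read the force only at the end of each move.

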